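# Clear the repair mat: drivers into their tubes, parts pots nested

### The job

Tidy the repair bench: drop the long screwdriver tip-down into the taller square tube and the short screwdriver tip-down into the lower one, so that each tip stands on the tube's floor. Then nest the three empty steel parts pots, standing upright on the mat, the medium one right down inside the large one and the small one right down inside the medium one. Let go of everything and leave the other things on the bench where they are.

Things in the scene. Friction and masses are not known exactly. Their poses are not given: they have to be found in the camera images.
- long_driver: The longer screwdriver, 190 mm: shaft 100 mm, then handle 90 mm long and 22 mm across, plain black cylinder; steel shaft 8 mm across. Origin: centre of the shaft's free end (the tip); z axis runs from tip to handle end. Starts in its rest, tip low and near the robot, handle end high and farther off, z axis 40 degrees above level, free upwards. 90 g, balance point 98 mm from the tip.
- short_driver: The shorter screwdriver, 140 mm: shaft 60 mm, then handle 80 mm long and 22 mm across, plain black cylinder; steel shaft 8 mm across. Origin: centre of the shaft's free end (the tip); z axis runs from tip to handle end. Starts in its rest, tip low and near the robot, handle end high and farther off, z axis 40 degrees above level, free upwards. 90 g, balance point 73 mm from the tip.
- tall_tube_floor (a point): Inside centre of the floor (6 mm above the bench) of the taller of the two square aluminium tubes, open at the top, fixed upright on the bench; z up, x and y square to its walls. Inside 28 x 28 mm, walls 4 mm, on a 64 x 64 mm foot plate; mouth 91 mm above this point.
- low_tube_floor (a point): Inside centre of the floor (6 mm above the bench) of the lower of the two square aluminium tubes, open at the top, fixed upright on the bench; z up, x and y square to its walls. Inside 28 x 28 mm, walls 4 mm, on a 64 x 64 mm foot plate; mouth 58 mm above this point.
- rest_long: Aluminium sloping rest of the longer driver, fixed: 150 x 54 mm foot; origin on the bench below the driver; its x axis points, level, the way from tip to handle. Two posts, 41 mm over their outsides, stand beside the driver 118 mm from its tip (along the driver) and end 4 mm below its axis there; the handle above them is free on all sides.
- rest_short: Aluminium sloping rest of the shorter driver, fixed: 150 x 54 mm foot; origin on the bench below the driver; its x axis points, level, the way from tip to handle. Two posts, 41 mm over their outsides, stand beside the driver 84 mm from its tip (along the driver) and end 4 mm below its axis there; the handle above them is free on all sides.
- large_pot: Large round open steel pot standing upright, straight-sided (2 mm narrower in radius at the foot), wall 3 mm, floor 4 mm thick. Origin: centre of the underside; z up its axis. 82 mm across the rim, 60 mm high, 0.25 kg.
- medium_pot: Medium round open steel pot standing upright, straight-sided (2 mm narrower in radius at the foot), wall 3 mm, floor 4 mm thick. Origin: centre of the underside; z up its axis. 62 mm across the rim, 66 mm high, 0.12 kg; goes inside the large pot with about 7 mm play all round, its rim then standing 10 mm above the large one's.
- small_pot: Small round open steel pot standing upright, straight-sided (2 mm narrower in radius at the foot), wall 3 mm, floor 4 mm thick. Origin: centre of the underside; z up its axis. 44 mm across the rim, 72 mm high, 0.08 kg; goes inside the medium pot with about 6 mm play all round, its rim then standing 10 mm above the medium one's.
- board: Bystander: green circuit board with chips, 120 x 85 mm, 15 mm high. Origin: centre of its underside.
- meter: Bystander: yellow multimeter lying flat, 85 x 160 mm, 47 mm high. Origin: centre of its underside.
- reel: Bystander: aluminium wire reel standing on its flange, 60 mm across, 45 mm high. Origin: centre of its underside.
- flux: Bystander: small bottle, 36 mm across, 75 mm high. Origin: centre of its underside.
- pliers: Bystander: red-handled pliers lying flat, 150 mm long, 16 mm high; origin near the pivot.
- heatsink: Bystander: finned aluminium heat sink, 55 x 45 mm, 26 mm high. Origin: centre of its underside.
Mind the look-alikes: they are no part of the job. Leave any purple or yellow look-alike of the small_pot alone. What is shaped like the part that bears low_tube_floor but red is not meant.

How it is judged:
By the outcome, as a careful person would: the job done as asked, in the order asked, and still so for the second after the job is handed in, with the robot touching nothing.
It also fails if it takes over 70 s, if anything falls off the work surface, if the arm or the gripper's body presses on something with over 40 N, if the wrist force passes 120 N, or if a joint passes its speed limit or range.

### The arm

A 6-joint arm with a two-finger parallel gripper is mounted at the origin on the work surface. World frame = base frame: x ahead of the robot, y to its left, z up, the work surface at z = 0. Lengths are in m, angles in rad, forces in N, time in s.
With the tool pointing down it reaches from about 0.275 to 0.775 m from the base axis. Payload 14.6 kg.
Tool frame: the origin (TCP) lies at the very end of the fingers, on their centre line; the grasp point (between the pads) lies 19 mm behind it; z points along the fingers, y is the line along which they close (so a half turn about z gives the same grasp; the last joint's range is limited). The gripper opens to 85 mm and grips with 20 to 120 N. Pads are 22 mm wide; open, the fingers measure 114 mm over their backs; the gripper's body (76 mm by 85 mm) begins 54 mm behind the grasp point. The pads swing forward as they close: fully open they stand 13 mm farther back than shut.
Start: joints at [0.999, 0.263, -0.048, 1.259, 0, 1.415], TCP at [0.213, 0.48, 0.231] pointing down, gripper open.
Joint ranges: [-2.65, 2.65], [-0.89, 1.7], [-1.18, 1.37], [-2.13, 2.11], [-1.35, 1.29], [-3.14, 3.14]. Speed limits (rad/s): [1.89, 1.89, 2.57, 2.79, 3.14, 3.14].

### API

Orientations are given as a rotation vector (axis times angle).
In Python, from bench import get_state, snapshot, calibration, finish_job gives the robot as it stands.
- The arm moves only by the tool apply_moves, never from a script. Its argument "rows" is a list of rows, each a list of 4 numbers: the shift along the world's x, y, z normalised to -1 to 1, where 1 is 150 mm, then the turn about the world's z normalised to -1 to 1, where 1 is pi rad. In form: [[x, y, z, twist], ...]. A call has 1 to 5 rows; each row is the pose to reach, as a shift and turn from the pose commanded when the call began, turning the shorter way round; what a row does not reach only later rows make up. A row lasts 1/10 s, in which the tool goes at most 50 mm and 8.59 degrees, less where a joint would pass 70% of its speed; a pose out of reach is approached as far as the arm can. A call with a number of a shift or a turn outside -1 to 1 is refused whole. A call with a gripper value outside its range is refused whole. "jaw" is the closure, from 0 (fully open) to 1 (shut), set as the call begins (left out, the last holds). The fingers move at their own pace and stop on an object; "force" is the grip in N (left out, the last holds). Time passes only in rows, so rows that repeat a pose let the fingers close. It gives the time, the measured TCP pose, the force, the opening and the grip force at its end, in the units of the state.
- get_state(): the state, without advancing time (a new reading comes with each control period).
- snapshot(name): name is "scene" or "top" or "wrist"; returns the picture (384x512x3 uint8, red, green, blue); there is no depth.
- calibration(name): a dict with "mtx" (3x3 intrinsics, pixels), "T" (4x4, takes a point from camera to world coordinates). Camera axes: x right, y up, looking along -z (the intrinsics and any distortion apply to the point x, -y, -z); pixel columns grow to the right and rows downward; lengths in m; the calibration is good to about 2 mm. A picture is of the moment at which its call begins: read the wrist's pose just before it. calibration takes no time and is no camera call; for the wrist camera it gives the pose at the moment of the call.
- finish_job(): hands the job in; it is judged then, once.
The state is a dict: "t": time; "q": joint angles; "dq": joint speeds; "joint_torque": joint torques, N m; "tcp_pos": TCP position; "orientation": TCP orientation; "wrist_force": force on the tool from outside, world axes, zero at the start; "torque": the same for the moment, N m; "grip_width": finger opening in m; "grip_force": force on a finger pad.
Only numpy, scipy, OpenCV 4.12 (cv2) and the standard library are available. Lean on these libraries where they do the work, as an engineer would, in place of code of your own. Each camera call takes 0.05 s, during which the arm holds its last target. There are 200 camera calls.

## Working session

There is one attempt and no reset: what is moved stays moved. The work goes in short steps, Python scripts to look and compute and a tool call to move; the robot and the scene stay as the last step left them, time stands still between calls to the robot, and variables do not carry over. Pictures are saved under pics/ and viewed, at most 10 in all, crops included, and the job is handed in when it is done.

Besides the shell and the picture viewer there is one more tool, called as name(argument=value, ...), one argument or row to a line, values as JSON. apply_moves: Moves the arm, as the interface text tells. Its arguments: {"type":"object","properties":{"rows":{"type":"array"},"jaw":{"type":"number"},"force":{"type":"number"}},"required":["rows"]}

```bash
mkdir -p pics; ls
python3 - <<'E'
from bench import *
import cv2,numpy as np
ims=[snapshot(n) for n in("scene","top","wrist")]
for n,i in zip(("scene","top","wrist"),ims):
    np.save(f"pics/{n}0.npy",i); c=calibration(n); np.savez(f"pics/{n}0cal.npz",**{k:np.array(v) for k,v in c.items() if k in("mtx","T")})
    print(n,[k for k in c],np.round(c["mtx"],1).tolist(),np.round(c["T"],3).tolist())
    cv2.imwrite(f"pics/{n}0.png",cv2.resize(i[...,::-1],(800,600),interpolation=cv2.INTER_CUBIC))
s=get_state(); print(s)
E
```

```text
pics
scene ['mtx', 'T'] [[352.4, 0.0, 252.8], [0.0, 352.4, 190.8], [0.0, 0.0, 1.0]] [[-0.494, -0.512, 0.703, 1.186], [0.869, -0.275, 0.41, 0.396], [-0.017, 0.814, 0.581, 0.59], [0.0, 0.0, 0.0, 1.0]]
top ['mtx', 'T'] [[414.5, 0.0, 262.7], [0.0, 414.5, 195.8], [0.0, 0.0, 1.0]] [[0.008, 0.98, -0.2, 0.343], [-1.0, 0.007, -0.006, 0.03], [-0.004, 0.2, 0.98, 1.157], [0.0, 0.0, 0.0, 1.0]]
wrist ['mtx', 'T'] [[288.3, 0.0, 255.7], [0.0, 288.3, 191.5], [0.0, 0.0, 1.0]] [[0.405, -0.869, -0.285, 0.139], [0.914, 0.384, 0.128, 0.511], [-0.001, -0.313, 0.95, 0.374], [0.0, 0.0, 0.0, 1.0]]
{'t': 0.15, 'q': array([ 9.98685055e-01,  2.63441465e-01, -4.87262179e-02,  1.25944535e+00,
        9.59496509e-06,  1.41550377e+00]), 'dq': array([-0.00012265, -0.003199  ,  0.00242107, -0.00126669, -0.00032391,
       -0.00048909]), 'joint_torque': array([ 1.78856510e-03, -6.37826729e+01,  3.84646583e+01,  1.06365522e-02,
       -9.85403221e-05, -1.77265827e-05]), 'tcp_pos': array([0.2124386 , 0.47988285, 0.23094468]), 'orientation': array([-6.49945881e-01, -3.07331931e+00,  1.19348774e-03]), 'wrist_force': array([ 0.8512102 , -0.67663242,  0.11457021]), 'torque': array([-0.01823251, -0.01121591, -0.01068548]), 'grip_force': 0.0, 'grip_width': 0.08514487753581829}
```

View pics/top0.png

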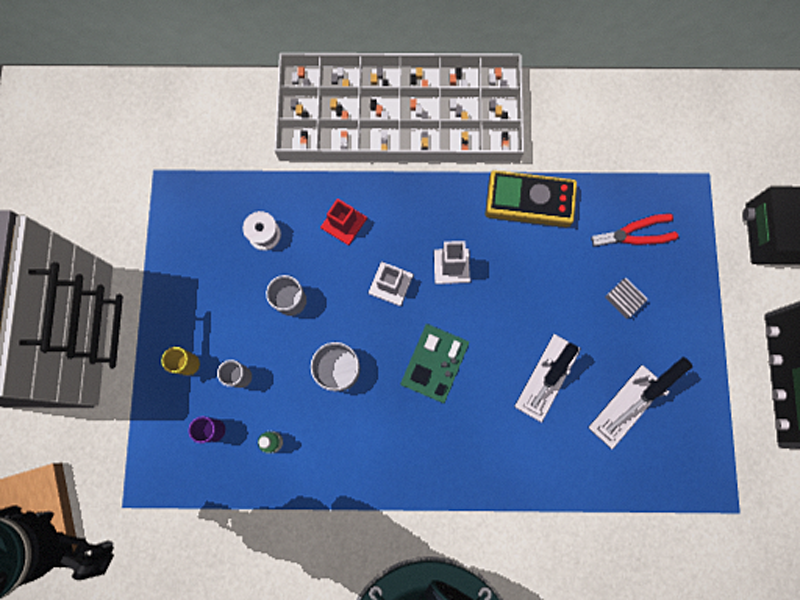

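View pics/scene0.png

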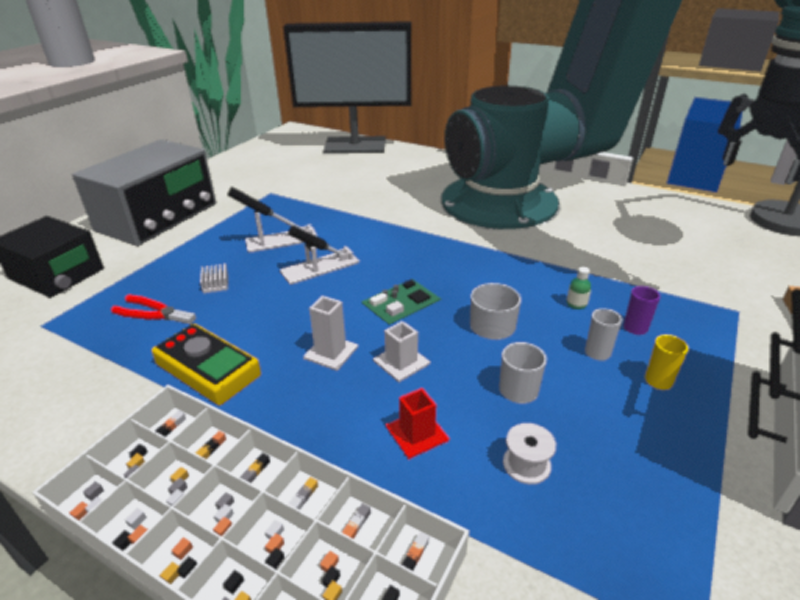

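```bash
cat > h.py <<'E'
import numpy as np,cv2
def load(n): 
    c=np.load(f"pics/{n}cal.npz"); return np.load(f"pics/{n}.npy"),c["mtx"],c["T"]
def ray(cal,uv):
    K,T=cal; p=np.linalg.inv(K)@np.array([uv[0],uv[1],1.]); d=T[:3,:3]@np.array([p[0],-p[1],-p[2]]); return T[:3,3],d/np.linalg.norm(d)
def tri(obs):
    A=np.zeros((3,3));b=np.zeros(3);P=[]
    for cal,uv in obs:
        o,d=ray(cal,uv);M=np.eye(3)-np.outer(d,d);A+=M;b+=M@o;P.append((M,o))
    x=np.linalg.solve(A,b); return x,max(np.linalg.norm(M@(x-o)) for M,o in P)
def plane(cal,uv,z):
    o,d=ray(cal,uv); return o+d*(z-o[2])/d[2]
def proj(cal,X):
    K,T=cal; p=T[:3,:3].T@(np.asarray(X)-T[:3,3]); q=K@np.array([p[0],-p[1],-p[2]]); return q[:2]/q[2]
def grab(name,tag):
    from bench import snapshot,calibration
    c=calibration(name); i=snapshot(name); np.save(f"pics/{tag}.npy",i); np.savez(f"pics/{tag}cal.npz",mtx=np.array(c["mtx"]),T=np.array(c["T"])); return i
E
python3 - <<'E'
from h import *
t,Kt,Tt=load("top0"); s,Ks,Ts=load("scene0"); k=1.5625
pts=dict(large=((335,366),(495,301)),medium=((286,294),(523,362)),small=((233,372),(604,320)),tall=((456,250),(326,307)),low=((391,276),(401,335)),longend=((688,362),(231,191)),shortend=((573,347),(291,229)),longj=((648,395),(271,212)))
for n,(a,b) in pts.items():
    x,e=tri([((Kt,Tt),np.array(a)/k),((Ks,Ts),np.array(b)/k)]); print(n,x.round(3),round(e,4))
def crop(i,u,v,w,h,W,H): return cv2.resize(i[int(v):int(v+h),int(u):int(u+w),::-1],(W,H),interpolation=cv2.INTER_CUBIC)
a=crop(t,325,205,130,97.5,400,300); b=crop(t,220,140,130,97.5,400,300)
c=crop(s,130,110,110,82.5,400,300); d=crop(s,190,180,110,82.5,400,300)
cv2.imwrite("pics/mos1.png",np.vstack([np.hstack([a,b]),np.hstack([c,d])]))
E
```

```text
large [0.462 0.165 0.05 ] 0.0008
medium [0.587 0.255 0.052] 0.0015
small [0.449 0.336 0.064] 0.0013
tall [ 0.656 -0.039  0.093] 0.0028
low [0.62  0.072 0.055] 0.002
longend [ 0.463 -0.404  0.129] 0.0022
shortend [ 0.491 -0.232  0.099] 0.0001
longj [ 0.414 -0.356  0.072] 0.0042
```

View pics/mos1.png

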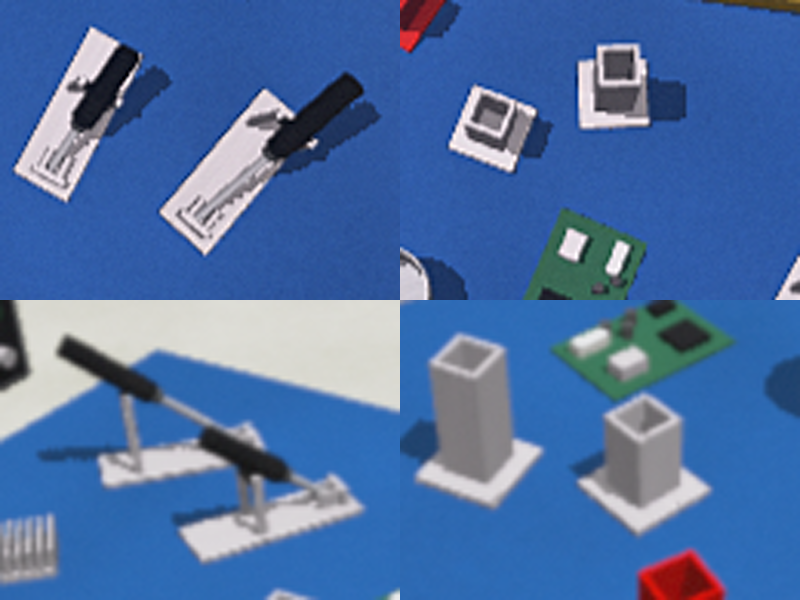

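apply_moves(
  rows=[
    [0.1,-0.25,0.1,0],
    [0.2,-0.5,0.2,0],
    [0.3,-0.75,0.3,0],
    [0.4,-1,0.4,0],
  ],
)

```text
t: 0.55
tcp_pos: [0.2726, 0.3286, 0.2917]
orientation: [-0.649, -3.074, 0.0]
wrist_force: [0.8, 0.4, 1.0]
grip_width: 0.0852
grip_force: 0.0
```

apply_moves(
  rows=[
    [0.1,-0.25,0,0],
    [0.2,-0.5,0,0],
    [0.3,-0.75,0,0],
    [0.35,-1,0,0],
    [0.35,-1,0,0],
  ],
)

```text
t: 1.05
tcp_pos: [0.3257, 0.1769, 0.2913]
orientation: [0.657, 3.072, -0.001]
wrist_force: [-0.0, -0.1, 0.4]
grip_width: 0.085
grip_force: 0.0
```

Run:
```python
from h import *
grab("wrist","w1")
```

apply_moves(
  rows=[
    [0.1,-0.25,0,0],
    [0.2,-0.5,0,0],
    [0.3,-0.75,0,0],
    [0.3,-1,0,0],
  ],
)

```text
t: 1.5
tcp_pos: [0.3712, 0.0294, 0.291]
orientation: [-0.648, -3.074, -0.0]
wrist_force: [0.7, -0.2, 0.2]
grip_width: 0.0852
grip_force: 0.0
```

apply_moves(
  rows=[
    [0.05,-0.25,0,-0.03],
    [0.1,-0.5,0,-0.06],
    [0.1,-0.75,0,-0.09],
    [0.1,-1,0,-0.11],
    [0.1,-1,0,-0.11],
  ],
)

```text
t: 2.0
tcp_pos: [0.3857, -0.1224, 0.2908]
orientation: [-1.176, -2.913, 0.001]
wrist_force: [-0.2, 0.4, -0.3]
grip_width: 0.0853
grip_force: 0.0
```

Run:
```python
from h import *
grab("wrist","w2")
```

apply_moves(
  rows=[
    [0,-0.25,0,0],
    [0,-0.5,0,0],
    [0,-0.75,0,0],
    [0,-1,0,0],
    [0,-1,0,0],
  ],
)

```text
t: 2.55
tcp_pos: [0.3859, -0.2718, 0.2905]
orientation: [-1.169, -2.915, -0.0]
wrist_force: [-0.4, 0.3, -1.5]
grip_width: 0.0856
grip_force: 0.0
```

Run:
```python
from h import *
i=grab("wrist","w3")
a=np.vstack([np.hstack([np.load(f"pics/{n}.npy") for n in("w1","w2")]),np.hstack([i,np.load("pics/top0.npy")])])[...,::-1]
cv2.imwrite("pics/mos2.png",cv2.resize(a,(800,600),interpolation=cv2.INTER_AREA))
from bench import get_state
print(get_state()["tcp_pos"],get_state()["orientation"])
```

```text
[ 0.38577262 -0.27000107  0.29073577] [-1.16830822e+00 -2.91535642e+00 -9.92966820e-04]
```

View pics/mos2.png

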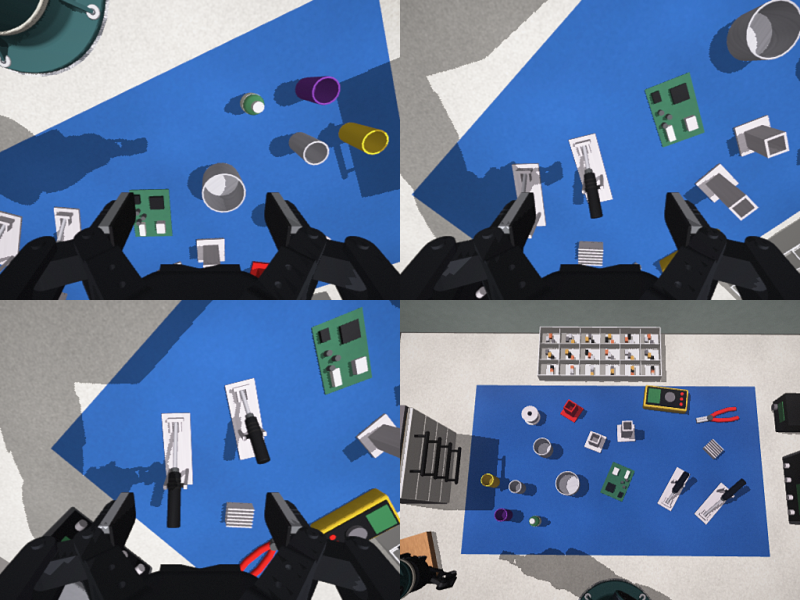

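```bash
cat > drv.py <<'E'
from h import *
ROI={"long":{"w3":(203,215,240,295),"top0":(405,222,446,262),"scene0":(144,116,178,140)},
     "short":{"w3":(308,138,352,214),"top0":(346,214,373,250),"scene0":(184,142,212,162)}}
def axis(which):
    N=[];D=[];V={}
    for n,(a,b,c,d) in ROI[which].items():
        im,K,T=load(n); m=np.zeros(im.shape[:2],np.uint8); m[b:d,a:c]=(im[b:d,a:c].max(2)<60)*255
        k,l,st,_=cv2.connectedComponentsWithStats(m); j=1+st[1:,4].argmax(); v,u=np.nonzero(l==j)
        P=np.c_[u,v].astype(np.float32); dx,dy,x0,y0=cv2.fitLine(P,cv2.DIST_L2,0,.01,.01).ravel()
        s=(P-[x0,y0])@[dx,dy]; e=[np.array([x0,y0])+q*np.array([dx,dy]) for q in(s.min()-.5,s.max()+.5)]
        n_=np.cross(ray((K,T),e[0])[1],ray((K,T),e[1])[1]); n_/=np.linalg.norm(n_); N.append(n_);D.append(n_@T[:3,3]);V[n]=((K,T),e,len(u))
    N=np.array(N);D=np.array(D); u_,s_,vt=np.linalg.svd(N); d=vt[2]; d*=np.sign(d[2]); p=np.linalg.lstsq(N,D,rcond=None)[0]
    p=p+d*((0.09-p[2])/d[2])
    print(which,"az",np.degrees(np.arctan2(d[1],d[0])).round(1),"el",np.degrees(np.arcsin(d[2])).round(1),"point z=.09",p.round(4),"res mm",((N@p-D)*1e3).round(1))
    for n,(cal,e,k) in V.items():
        o=[]
        for uv in e:
            c,r=ray(cal,uv); A=np.c_[d,-r]; t=np.linalg.lstsq(A,c-p,rcond=None)[0]; o.append((p+d*t[0]).round(4).tolist())
        print("  ",n,k,np.round(e,1).tolist(),o)
    return p,d
if __name__=="__main__":
    for w in ROI: axis(w)
E
python3 drv.py
python3 - <<'E'
from h import *
def tile(n,u,v,w,h):
    i=np.load(f"pics/{n}.npy")[v:v+h,u:u+w,::-1]; o=cv2.resize(i,(400,300),interpolation=cv2.INTER_CUBIC); f=400/w
    for q in range(0,w,10): cv2.line(o,(int(q*f),0),(int(q*f),6),(0,0,255),1); cv2.putText(o,str(u+q),(int(q*f),15),0,.3,(0,255,255),1)
    for q in range(0,h,10): cv2.line(o,(0,int(q*f)),(6,int(q*f)),(0,0,255),1); cv2.putText(o,str(v+q),(8,int(q*f)+4),0,.3,(0,255,255),1)
    return o
cv2.imwrite("pics/mos3.png",np.vstack([np.hstack([tile("w2",395,225,80,60),tile("w2",432,150,80,60)]),np.hstack([tile("top0",230,142,80,60),tile("scene0",190,182,100,75)])]))
E
```

```text
long az -42.1 el 40.3 point z=.09 [ 0.4301 -0.3739  0.09  ] res mm [1.4 1.5 0.2]
   w3 1148 [[221.89999389648438, 290.6000061035156], [223.1999969482422, 216.60000610351562]] [[0.4655, -0.4059, 0.1305], [0.411, -0.3567, 0.0682]]
   top0 310 [[412.0, 254.89999389648438], [440.5, 230.5]] [[0.4096, -0.3554, 0.0666], [0.4664, -0.4068, 0.1315]]
   scene0 132 [[146.5, 121.9000015258789], [172.60000610351562, 136.0]] [[0.4648, -0.4053, 0.1297], [0.4113, -0.3569, 0.0685]]
short az -29.5 el 40.9 point z=.09 [ 0.4851 -0.2287  0.09  ] res mm [-0.9  1.   0.3]
   w3 982 [[318.0, 146.5], [338.1000061035156, 208.5]] [[0.4339, -0.1997, 0.039], [0.4944, -0.2339, 0.0993]]
   top0 238 [[349.5, 246.60000610351562], [367.3999938964844, 220.3000030517578]] [[0.4328, -0.1991, 0.0379], [0.4954, -0.2345, 0.1003]]
   scene0 136 [[185.10000610351562, 146.6999969482422], [208.5, 158.10000610351562]] [[0.4945, -0.234, 0.0993], [0.4341, -0.1998, 0.0391]]
```

View pics/mos3.png

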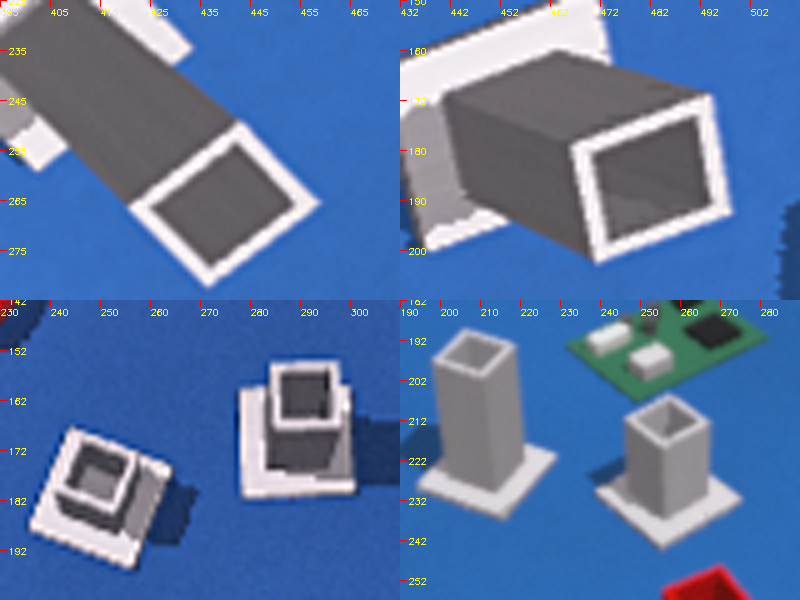

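apply_moves(
  rows=[
    [0.1,-0.2,-0.15,0.009],
    [0.2,-0.4,-0.3,0.009],
    [0.32,-0.6,-0.45,0.009],
    [0.433,-0.818,-0.6,0.009],
    [0.433,-0.818,-0.6,0.009],
  ],
)

```text
t: 3.1
tcp_pos: [0.4517, -0.3925, 0.1975]
orientation: [-1.124, -2.93, -0.003]
wrist_force: [0.2, 1.0, -0.2]
grip_width: 0.0853
grip_force: 0.0
```

Run:
```python
from h import *
C={"tall":{"w2":[(421.2,266.4),(443.2,249.6),(459.2,265.4),(436.6,282.4)],"top0":[(284,154.6),(297.8,154.6),(298,166.8),(284.4,167.6)],"scene0":[(198,196.2),(206.2,189.2),(219,193.2),(210.8,201)]},
"low":{"w2":[(465.6,179.2),(494.4,168.8),(498.6,192.4),(471.4,202.6)],"top0":[(246,169.6),(257.6,173),(255,184),(241.4,179.6)],"scene0":[(246.2,214),(256.8,206),(267.5,212),(257.2,219.5)]}}
for w,v in C.items():
    cal={n:load(n)[1:] for n in v}
    x,e=tri([(cal[n],np.mean(p,0)) for n,p in v.items()]); print(w,x.round(4),round(e,4))
    for a,b in(("w2","top0"),("w2","scene0"),("top0","scene0")): print(a,b,tri([(cal[n],np.mean(v[n],0)) for n in(a,b)])[0].round(4))
    for n,p in v.items():
        q=np.array([plane(cal[n],c,x[2]) for c in p]); print(n,q.mean(0).round(4),"edges az",[round(float(np.degrees(np.arctan2(*(q[(i+1)%4]-q[i])[1::-1])))%90,1) for i in range(4)],"len",[round(float(np.linalg.norm(q[(i+1)%4]-q[i])),4) for i in range(4)])
```

```text
tall [ 0.6542 -0.0385  0.0966] 0.0015
w2 top0 [ 0.6539 -0.0391  0.0979]
w2 scene0 [ 0.6543 -0.0383  0.0967]
top0 scene0 [ 0.6538 -0.038   0.0961]
w2 [ 0.6555 -0.0397  0.0966] edges az [2.3, 3.8, 3.0, 1.5] len [0.0353, 0.0356, 0.0367, 0.036]
top0 [ 0.6542 -0.0387  0.0966] edges az [0.4, 0.4, 3.9, 1.6] len [0.0368, 0.0337, 0.0361, 0.0359]
scene0 [ 0.6539 -0.0369  0.0966] edges az [89.5, 1.5, 0.9, 88.4] len [0.0327, 0.0369, 0.0348, 0.0377]
low [0.6203 0.0732 0.0611] 0.0026
w2 top0 [0.6179 0.071  0.0671]
w2 scene0 [0.6215 0.0747 0.0614]
top0 scene0 [0.6191 0.0729 0.0591]
w2 [0.6228 0.0731 0.0611] edges az [68.3, 69.4, 69.9, 71.0] len [0.0377, 0.0359, 0.0367, 0.0369]
top0 [0.6195 0.0711 0.0611] edges az [73.6, 77.7, 72.1, 66.9] len [0.0332, 0.0316, 0.0391, 0.0307]
scene0 [0.6202 0.0759 0.0611] edges az [79.5, 76.4, 77.1, 81.0] len [0.0394, 0.0346, 0.0367, 0.033]
```

apply_moves(
  rows=[
    [0,0,-0.18,0],
    [0,0,-0.36,0],
    [0,0,-0.54,0],
    [0,0,-0.707,0],
    [0,0,-0.707,0],
  ],
)

```text
t: 3.6
tcp_pos: [0.4498, -0.3892, 0.0932]
orientation: [-1.123, -2.93, -0.004]
wrist_force: [-0.3, 1.9, 0.4]
grip_width: 0.0857
grip_force: 0.0
```

apply_moves(
  rows=[
    [0,0,0,0],
    [0,0,0,0],
    [0,0,0,0],
    [0,0,0,0],
    [0,0,0,0],
  ],
  jaw=1,
  force=25,
)

```text
t: 4.1
tcp_pos: [0.4501, -0.3928, 0.0957]
orientation: [1.127, 2.932, -0.001]
wrist_force: [0.7, -1.9, 1.2]
grip_width: 0.021
grip_force: 26.9
```

apply_moves(
  rows=[
    [0,0,0,0],
    [0,0,0,0],
    [0,0,0,0],
  ],
)

```text
t: 4.4
tcp_pos: [0.4501, -0.3928, 0.0954]
orientation: [1.127, 2.932, -0.0]
wrist_force: [0.1, 0.1, 3.2]
grip_width: 0.0213
grip_force: 27.1
```

apply_moves(
  rows=[
    [0,0,0.2,0],
    [0,0,0.4,0],
    [0,0,0.6,0],
    [0,0,0.8,0],
    [0,0,1,0],
  ],
)

```text
t: 4.9
tcp_pos: [0.4498, -0.3924, 0.2462]
orientation: [-1.127, -2.932, -0.0]
wrist_force: [0.2, -0.7, -0.8]
grip_width: 0.0209
grip_force: 26.9
```

apply_moves(
  rows=[
    [0.25,0.25,0.1,0],
    [0.45,0.5,0.2,0],
    [0.65,0.75,0.2,0],
    [0.65,0.95,0.2,0],
    [0.65,0.95,0.2,0],
  ],
)

```text
t: 5.4
tcp_pos: [0.5482, -0.2465, 0.2753]
orientation: [-1.122, -2.934, -0.001]
wrist_force: [-0.0, 0.4, -0.6]
grip_width: 0.0209
grip_force: 26.9
```

Run:
```python
from h import *
from bench import get_state
g=get_state();print(g["tcp_pos"],g["torque"])
a,b,c=grab("wrist","w4"),grab("scene","s4"),grab("top","t4")
P=g["tcp_pos"]
def cr(n):
    i,K,T=load(n);u,v=proj((K,T),P).astype(int);u=np.clip(u-64,0,384);v=np.clip(v-48,0,288);print(n,u,v);return cv2.resize(i[v:v+96,u:u+128,::-1],(400,300),interpolation=cv2.INTER_CUBIC)
cv2.imwrite("pics/mos4.png",np.vstack([np.hstack([cv2.resize(a[...,::-1],(400,300)),cr("s4")]),np.hstack([cr("t4"),cv2.resize(b[...,::-1],(400,300))])]))
```

```text
[ 0.54819003 -0.24646405  0.27526147] [-0.08669598 -0.01318026  0.01320064]
s4 94 45
t4 327 137
```

View pics/mos4.png

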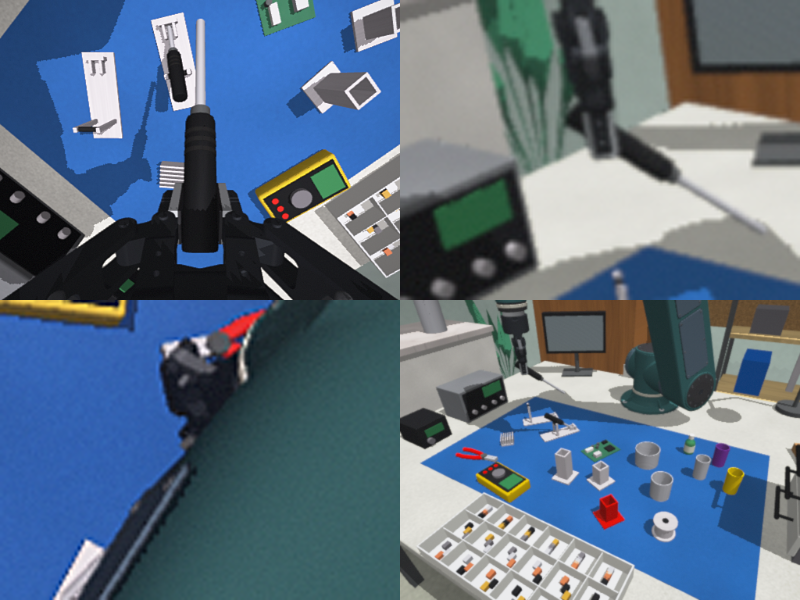

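Run:
```python
from h import *
from scipy.spatial.transform import Rotation as R
from bench import get_state
g=get_state();P=g["tcp_pos"];Rm=R.from_rotvec(g["orientation"]).as_matrix()
# refine tip in images: bright shaft end
for n,uv in(("w4",(257,26)),("s4",(210.8,119.2))): 
    im=load(n)[0]; u,v=map(int,uv); print(n); print(im[v-5:v+4,u-8:u+9].astype(int).mean(2).round().astype(int))
x,e=tri([(load("w4")[1:],(257,24.5)),(load("s4")[1:],(210.8,119.2))]); print(x,e,"rel",x-P,"tool",Rm.T@(x-P),"q",g["q"])
print("z up to grip el", np.degrees(np.arctan2(P[2]+.019-x[2],np.hypot(*(x-P)[:2]))),"len",np.linalg.norm(P+[0,0,.019]-x))
```

```text
w4
[[125 123 124 126 124 125 125 126 126 126 125 126 125 125 127 127 126]
 [125 126 126 125 124 123 123 120 122 122 123 126 127 125 126 125 127]
 [125 125 125 124 125 124 132 134 135 132 125 122 124 125 127 128 127]
 [126 126 123 127 149 165 204 218 220 198 160 132 124 125 126 128 126]
 [124 125 125 142 176 196 212 219 222 216 200 167 135 125 126 126 127]
 [126 125 126 153 179 198 210 216 218 215 203 185 153 131 127 126 127]
 [126 125 125 152 178 197 210 216 218 213 201 188 168 139 126 127 127]
 [127 127 125 152 179 197 211 215 218 213 201 185 169 140 125 127 127]
 [128 128 125 154 179 197 210 216 218 213 201 186 168 125 121 127 129]]
s4
[[140 164 185 197 213 220 220 222 224 225 225 224 223 223 224 225 225]
 [117 128 150 170 191 197 191 213 221 223 223 223 223 223 223 224 224]
 [133 125 125 137 158 174 181 188 187 211 221 223 223 224 224 224 224]
 [140 139 134 123 124 142 164 176 176 178 208 221 223 224 224 224 224]
 [142 142 141 134 122 119 129 150 166 158 171 208 221 223 223 223 223]
 [143 142 143 141 137 132 126 125 141 143 146 170 209 222 223 223 224]
 [142 142 142 141 141 140 137 134 138 141 141 146 169 209 220 222 223]
 [142 141 141 141 140 140 140 140 140 141 141 141 146 169 207 220 222]
 [141 141 141 142 139 140 139 139 141 139 140 141 141 145 167 207 218]]
[ 0.45291858 -0.16130999  0.18482957] 0.0009280343888563404 rel [-0.09446924  0.08903772 -0.09021969] tool [0.12976226 0.00285849 0.09025148] q [-5.64177953e-01  3.94318504e-01  2.67073221e-01  1.44383515e+00
 -1.78592752e-04  1.69764839e-01]
z up to grip el 40.07535657441904 len 0.16964991605483348
```

apply_moves(
  rows=[
    [0.14,0.1,0,-0.04],
    [0.28,0.2,0,-0.08],
    [0.42,0.35,0,-0.12],
    [0.56,0.5,0,-0.16],
    [0.69,0.56,0,-0.2],
  ],
)

```text
t: 6.05
tcp_pos: [0.6516, -0.1658, 0.2751]
orientation: [-1.985, -2.435, -0.0]
wrist_force: [-0.0, -1.3, -1.4]
grip_width: 0.0212
grip_force: 26.9
```

apply_moves(
  rows=[
    [0,0,-0.1,-0.04],
    [0,0,-0.2,-0.066],
    [0,0,-0.3,-0.066],
    [0,0,-0.4,-0.066],
    [0,0,-0.4,-0.066],
  ],
)

```text
t: 6.55
tcp_pos: [0.65, -0.1672, 0.2131]
orientation: [-2.22, -2.219, 0.002]
wrist_force: [-0.2, 0.2, -0.6]
grip_width: 0.021
grip_force: 26.8
```

Run:
```python
from h import *
from scipy.spatial.transform import Rotation as R
from bench import get_state
g=get_state();P=g["tcp_pos"];Rm=R.from_rotvec(g["orientation"]).as_matrix()
print(P,Rm[:,0],g["q"])
a=grab("wrist","w5");b=grab("scene","s5")
tip=P+Rm@[.130,.003,.090]
def cr(n,w):
    i,K,T=load(n);u,v=proj((K,T),tip);print(n,"pred tip",u,v);h=w*3//4;u=int(np.clip(u-w/2,0,512-w));v=int(np.clip(v-h/2,0,384-h))
    o=cv2.resize(i[v:v+h,u:u+w,::-1],(400,300),interpolation=cv2.INTER_CUBIC);f=400/w
    for q in range(0,w,10): cv2.putText(o,str(u+q),(int(q*f),10),0,.3,(0,255,255),1)
    for q in range(0,h,10): cv2.putText(o,str(v+q),(0,int(q*f)+4),0,.3,(0,255,255),1)
    return o
cv2.imwrite("pics/mos5.png",np.hstack([cr("w5",160),cr("s5",100)]))
```

```text
[ 0.64997357 -0.16718099  0.21312657] [5.74086575e-04 9.99999231e-01 1.09945550e-03] [-3.72974159e-01  5.32436597e-01  3.35331605e-01  1.37711816e+00
 -1.58253823e-04  1.19839474e+00]
w5 pred tip 260.157081602557 21.310360950909136
s5 pred tip 207.68820167173882 185.35740351822682
```

View pics/mos5.png

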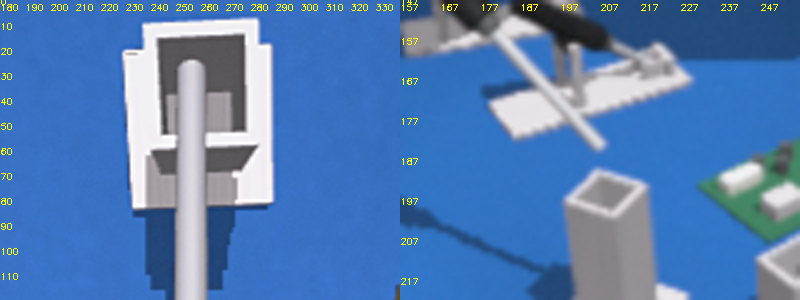

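apply_moves(
  rows=[
    [0.027,0.043,0,0],
    [0.027,0.043,-0.08,0],
    [0.027,0.043,-0.16,0],
    [0.027,0.043,-0.227,0],
    [0.027,0.043,-0.227,0],
  ],
  force=20,
)

```text
t: 7.15
tcp_pos: [0.6548, -0.1594, 0.1803]
orientation: [-2.219, -2.222, 0.001]
wrist_force: [-0.3, 0.6, -0.8]
grip_width: 0.0213
grip_force: 26.9
```

apply_moves(
  rows=[
    [0,0.091,0.053,0],
    [0,0.163,0.107,0],
    [0,0.24,0.144,0],
    [0,0.323,0.17,0],
    [0,0.41,0.175,0],
  ],
)

```text
t: 7.65
tcp_pos: [0.6553, -0.0969, 0.2083]
orientation: [2.219, 2.222, 0.001]
wrist_force: [-0.0, 1.0, -1.0]
grip_width: 0.0211
grip_force: 26.9
```

Run:
```python
from h import *
from bench import get_state
g=get_state();P=g["tcp_pos"];print(P,g["wrist_force"],g["torque"])
grab("wrist","w6");b=grab("scene","s6")
i=b[90:240,150:350,::-1]; j=np.load("pics/w6.npy")[:,:,::-1]
cv2.imwrite("pics/mos6.png",np.hstack([cv2.resize(i,(400,300),interpolation=cv2.INTER_CUBIC),cv2.resize(j,(400,300))]))
```

```text
[ 0.65528615 -0.09688335  0.20834671] [-0.02272473  0.96361373 -1.00704514] [ 0.00071103 -0.0108966  -0.01599735]
```

View pics/mos6.png

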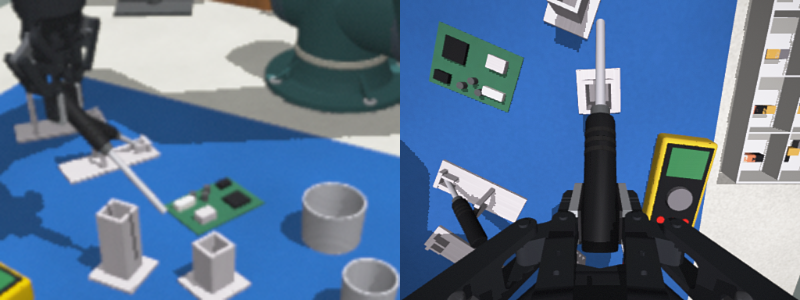

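apply_moves(
  rows=[
    [0,-0.2,0.02,0],
    [0,-0.414,0.02,0],
    [0,-0.414,-0.05,0],
    [0,-0.414,-0.14,0],
    [0,-0.414,-0.227,0],
  ],
)

```text
t: 8.25
tcp_pos: [0.6548, -0.1602, 0.1723]
orientation: [-2.22, -2.222, 0.0]
wrist_force: [-0.1, -0.5, 0.0]
grip_width: 0.0213
grip_force: 26.9
```

apply_moves(
  rows=[
    [0,0,0,0],
    [0,0.02,0,0],
    [0,0.04,0,0],
    [0,0.06,0.02,0],
  ],
)

```text
t: 8.65
tcp_pos: [0.6551, -0.151, 0.1768]
orientation: [2.22, 2.222, -0.0]
wrist_force: [0.9, -1.5, -1.7]
grip_width: 0.0213
grip_force: 27.0
```

Run:
```python
from h import *
from bench import get_state
g=get_state();P=g["tcp_pos"];print(P,g["wrist_force"],g["torque"],g["grip_width"])
i=grab("wrist","w7"); grab("scene","s7")
print(i[10:40:2,240:276:2].astype(int).mean(2).round().astype(int))
```

```text
[ 0.65512672 -0.15100973  0.17675531] [ 0.88765097 -1.52292976 -1.72865778] [-0.49811318 -0.10179422 -0.02931464] 0.021277394422539994
[[119 119 120 120 120 120 118 120 119 118 119 119 118 118 118 120 119 121]
 [120 119 119 121 119 119 118 118 118 119 119 120 119 118 118 118 117 120]
 [118 119 120 122 121 120 119 119 121 121 119 120 119 119 119 117 118 118]
 [120 120 122 121 118 117 117 118 120 120 119 120 119 120 116 115 117 117]
 [114 113 115 113 111 113 114 116 122 122 122 128 128 127 136 135 137 162]
 [224 223 245 249 249 248 247 247 247 246 246 245 244 244 244 244 244 243]
 [241 242 241 241 241 241 241 241 240 240 240 240 240 240 240 241 241 241]
 [241 241 242 242 242 243 243 244 244 244 245 245 245 245 246 247 246 243]
 [253 253 227 228 197 187 188 159 150 150 127 120 120 109 105 104  93 241]
 [ 81  80  80  80  82  84  83  89 100  96  86  87  86  85  86  86  79 242]
 [ 90  88  87  87  90  88 110 117 120 112 101  88  88  87  87  87  80 242]
 [ 88  88  88  88  89  88 107 122 123 117  97  88  87  89  86  86  81 242]
 [ 89  88  89  87  88  88 167 209 219 209 174 104  86  87  88  86  79 243]
 [ 88  88  88  88  88  81 175 204 216 204 176 103  88  88  88  87  80 242]
 [ 88  88  89  88  89  80 176 204 216 204 177 103  88  89  90  87  80 243]]
```

apply_moves(
  rows=[
    [0,0.03,0.025,0],
    [0,0.065,0.045,0],
    [0,0.1,0.06,0],
    [0,0.1,0.06,0],
  ],
)

```text
t: 9.15
tcp_pos: [0.6555, -0.1362, 0.1865]
orientation: [2.219, 2.221, 0.001]
wrist_force: [1.3, -3.6, 0.6]
grip_width: 0.0209
grip_force: 28.0
```

Run:
```python
from h import *
from bench import get_state
g=get_state();P=g["tcp_pos"];print(P,g["wrist_force"],g["torque"],g["grip_width"])
i=grab("wrist","w8"); grab("scene","s8")
print(i[10:60:3,240:276:2].astype(int).mean(2).round().astype(int))
```

```text
[ 0.65548844 -0.13615794  0.18648427] [ 1.27624379 -3.61612419  0.59859485] [-0.99201026 -0.22290196 -0.09933893] 0.02094155029146612
[[117 119 119 118 117 119 120 118 119 119 118 118 119 119 118 118 118 118]
 [121 121 117 118 117 117 119 117 119 120 118 118 118 117 116 119 117 118]
 [119 119 118 118 115 115 118 119 119 119 118 117 116 118 118 117 117 118]
 [118 118 120 119 118 118 119 119 120 118 119 118 116 117 117 117 117 119]
 [117 119 119 119 120 119 119 118 120 120 119 117 117 117 119 118 116 118]
 [119 120 120 119 120 120 119 117 117 117 119 119 119 120 120 120 120 120]
 [119 121 121 121 121 120 120 119 117 119 119 120 119 119 121 120 121 121]
 [119 121 121 121 120 119 119 119 119 121 120 118 119 119 119 118 120 120]
 [120 120 123 122 120 118 117 120 121 122 121 121 121 120 119 118 120 120]
 [121 121 120 120 119 118 120 122 123 123 123 121 122 122 119 120 120 120]
 [120 120 119 118 117 117 119 121 123 122 122 120 120 120 119 121 121 122]
 [121 120 119 119 119 118 120 120 117 118 117 117 119 118 119 116 114 115]
 [155 165 163 194 195 217 226 229 251 251 251 251 250 249 248 248 247 247]
 [242 242 242 242 243 242 242 242 243 242 242 243 243 243 243 243 242 242]
 [255 230 230 229 190 190 189 153 152 151 121 122 123 105 106  93 239 242]
 [ 89  88  88  88  89  89 105 114 113 108  97  87  89  87  89  77 244 243]
 [ 90  90  90  90  88  88 105 118 118 110 146  87  91  89  91  78 245 243]]
```

apply_moves(
  rows=[
    [0,0.04,0.02,0],
    [0,0.078,0.035,0],
    [0,0.12,0.045,0],
    [0,0.16,0.05,0],
    [0,0.16,0.05,0],
  ],
)

```text
t: 9.75
tcp_pos: [0.655, -0.1114, 0.1928]
orientation: [-2.219, -2.223, -0.001]
wrist_force: [0.6, -1.3, -2.2]
grip_width: 0.021
grip_force: 29.0
```

apply_moves(
  rows=[
    [0,0.04,0,0],
    [0,0.087,-0.01,0],
    [0,0.13,-0.025,0],
    [0,0.177,-0.04,0],
    [0,0.177,-0.04,0],
  ],
)

```text
t: 10.25
tcp_pos: [0.6547, -0.0844, 0.1863]
orientation: [-2.218, -2.223, 0.0]
wrist_force: [-0.6, -1.5, -1.5]
grip_width: 0.0213
grip_force: 30.7
```

Run:
```python
from h import *
from bench import get_state
g=get_state();P=g["tcp_pos"];print(P,g["wrist_force"],g["torque"],g["grip_width"])
a=grab("wrist","w9"); b=grab("scene","s9")
i=b[90:240,150:350,::-1]; j=a[:,:,::-1]
cv2.imwrite("pics/mos7.png",np.hstack([cv2.resize(i,(400,300),interpolation=cv2.INTER_CUBIC),cv2.resize(j,(400,300))]))
```

```text
[ 0.65471401 -0.0843557   0.18625991] [-0.60746756 -1.48403078 -1.50819208] [-0.43236722 -0.02572576 -0.05738938] 0.02126166256134933
```

View pics/mos7.png

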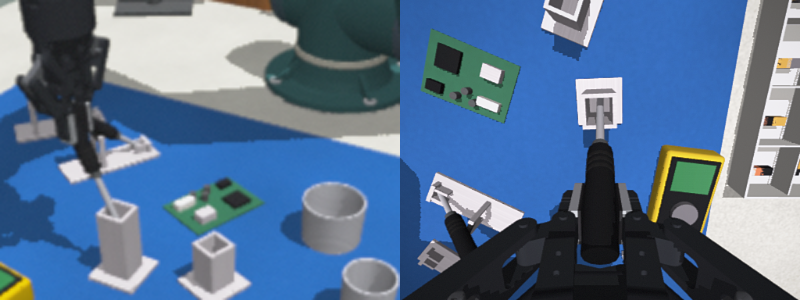

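apply_moves(
  rows=[
    [0,0.09,-0.03,0],
    [0,0.183,-0.06,0],
    [0,0.26,-0.1,0],
    [0,0.336,-0.14,0],
    [0,0.336,-0.14,0],
  ],
)

```text
t: 10.85
tcp_pos: [0.6545, -0.0334, 0.1648]
orientation: [-2.217, -2.223, 0.001]
wrist_force: [-0.5, -1.2, -1.7]
grip_width: 0.0213
grip_force: 31.6
```

apply_moves(
  rows=[
    [0,0,-0.02,0],
    [0,0,-0.04,0],
    [0,0,-0.05,0],
    [0,0,-0.05,0],
  ],
)

```text
t: 11.25
tcp_pos: [0.6549, -0.0356, 0.1581]
orientation: [-2.22, -2.222, 0.0]
wrist_force: [0.2, -0.1, -0.8]
grip_width: 0.0212
grip_force: 31.7
```

Run:
```python
from h import *
from bench import get_state
g=get_state();P=g["tcp_pos"];print(P,g["wrist_force"],g["torque"],g["grip_width"])
ims=grab("wrist","w10"); grab("scene","s10")
# scene: handle dark pixels line near tall tube
i,K,T=load("s10")
for z in(.10,.11,.13,.15):
    u,v=proj((K,T),[.6547,-.0385,z]); r=i[int(v),int(u)-14:int(u)+15].astype(int).mean(1) if 0 else i[int(round(v)),int(u)-14:int(u)+15].max(1)
    print(z,u.round(1),v.round(1),r.tolist())
```

```text
[ 0.65492152 -0.03558655  0.15809596] [ 0.18234726 -0.0576358  -0.81550144] [-0.00859246 -0.04649241 -0.02062415] 0.02120971520095706
0.1 207.6 193.7 [192, 194, 196, 197, 198, 198, 198, 187, 166, 138, 116, 102, 96, 101, 109, 116, 135, 136, 136, 137, 138, 150, 194, 219, 208, 182, 190, 198, 199]
0.11 207.2 190.2 [196, 196, 196, 195, 194, 194, 197, 197, 197, 193, 157, 100, 54, 34, 38, 39, 44, 81, 166, 197, 201, 200, 198, 200, 198, 198, 199, 199, 198]
0.13 206.4 183.2 [197, 197, 197, 197, 197, 197, 198, 196, 192, 149, 83, 35, 31, 34, 33, 38, 39, 36, 48, 108, 176, 196, 198, 199, 199, 199, 199, 198, 198]
0.15 205.6 176.0 [231, 231, 231, 230, 230, 228, 227, 204, 142, 92, 62, 52, 74, 104, 120, 123, 90, 47, 62, 144, 187, 198, 198, 198, 198, 197, 198, 199, 199]
```

apply_moves(
  rows=[
    [0,0,-0.015,0],
    [0,0,-0.025,0],
    [0,0,-0.025,0],
  ],
)

```text
t: 11.65
tcp_pos: [0.6549, -0.0354, 0.1544]
orientation: [-2.22, -2.222, 0.0]
wrist_force: [-0.2, -0.2, -0.6]
grip_width: 0.0211
grip_force: 31.7
```

apply_moves(
  rows=[
    [0,0,0,0],
    [0,0,0,0],
    [0,0,0,0],
    [0,0,0,0],
    [0,0,0,0],
  ],
  jaw=0,
)

```text
t: 12.15
tcp_pos: [0.6551, -0.0354, 0.1547]
orientation: [2.22, 2.223, 0.0]
wrist_force: [0.4, 0.6, 0.1]
grip_width: 0.0857
grip_force: 0.0
```

apply_moves(
  rows=[
    [0,0,0.1,0],
    [0,0,0.3,0],
    [0,0,0.5,0],
    [0,0,0.75,0],
    [0,0,0.9,0],
  ],
)

```text
t: 12.65
tcp_pos: [0.6552, -0.0353, 0.2924]
orientation: [2.219, 2.221, 0.002]
wrist_force: [0.5, -0.1, -0.2]
grip_width: 0.0853
grip_force: 0.0
```

Run:
```python
from h import *
from bench import get_state
g=get_state();P=g["tcp_pos"];print(P,g["q"][5],g["grip_width"])
grab("scene","s11");i,K,T=load("s11")
m=(i.max(2)<60)[110:205,180:240]; 
k,l,st,c=cv2.connectedComponentsWithStats(m.astype(np.uint8)); 
for j in range(1,k):
    if st[j,4]>40:
        v,u=np.nonzero(l==j); print(st[j]+[180,110,0,0,0]); 
        for w in(v.min(),v.max()): q=u[v==w].mean(); print("px",180+q,110+w,plane((K,T),(180+q,110+w),.1))
print("pred end", proj((K,T),[.6545,-.0385,.196]),proj((K,T),[.6545,-.0385,.106]))
```

```text
[ 0.65521572 -0.03533081  0.29244333] 1.3917692268480721 0.08528818541219917
[180 110   7  10  55]
px 182.0 110 [ 0.28317217 -0.41549562  0.1       ]
px 184.0 119 [ 0.34114421 -0.36015564  0.1       ]
[185 145  24  50 429]
px 187.5 145 [ 0.48299235 -0.23372907  0.1       ]
px 203.0 194 [ 0.66102058 -0.04738913  0.1       ]
pred end [203.7178522  158.59234082] [207.43349956 191.56824508]
```

apply_moves(
  rows=[
    [-0.13,-0.13,0,0.04],
    [-0.26,-0.26,0,0.08],
    [-0.4,-0.4,0,0.12],
    [-0.53,-0.53,0,0.16],
    [-0.667,-0.667,0,0.2],
  ],
)

```text
t: 13.2
tcp_pos: [0.5541, -0.136, 0.2894]
orientation: [-1.417, -2.804, -0.0]
wrist_force: [0.2, -0.5, -0.5]
grip_width: 0.0853
grip_force: 0.0
```

apply_moves(
  rows=[
    [-0.13,-0.15,-0.1,0.04],
    [-0.26,-0.3,-0.25,0.08],
    [-0.4,-0.45,-0.4,0.12],
    [-0.513,-0.593,-0.583,0.136],
    [-0.513,-0.593,-0.583,0.136],
  ],
)

```text
t: 13.7
tcp_pos: [0.4751, -0.2253, 0.1993]
orientation: [-0.799, -3.034, -0.002]
wrist_force: [-0.2, -0.1, 0.8]
grip_width: 0.0854
grip_force: 0.0
```

Run:
```python
from h import *
from bench import get_state
from scipy.spatial.transform import Rotation as R
g=get_state();P=g["tcp_pos"];Rm=R.from_rotvec(g["orientation"]).as_matrix();print(P,"jaw az",np.degrees(np.arctan2(Rm[1,1],Rm[0,1])))
import drv
i=grab("wrist","w12"); cal=load("w12")[1:]
p,d=drv.axis("short")
for z in(.099,.0835): 
    u,v=proj(cal,p+d*((z-.09)/d[2])); print(z,u,v); print(i[int(v),int(u)-24:int(u)+25].max(1).tolist())
u,v=proj(cal,p+d*((.099-.09)/d[2])); print(i[int(v)-10:int(v)+30,int(u)].max(1).tolist())
```

```text
[ 0.47510263 -0.2252843   0.19925214] jaw az 60.47949998663317
short az -29.5 el 40.9 point z=.09 [ 0.4851 -0.2287  0.09  ] res mm [-0.9  1.   0.3]
   w3 982 [[318.0, 146.5], [338.1000061035156, 208.5]] [[0.4339, -0.1997, 0.039], [0.4944, -0.2339, 0.0993]]
   top0 238 [[349.5, 246.60000610351562], [367.3999938964844, 220.3000030517578]] [[0.4328, -0.1991, 0.0379], [0.4954, -0.2345, 0.1003]]
   scene0 136 [[185.10000610351562, 146.6999969482422], [208.5, 158.10000610351562]] [[0.4945, -0.234, 0.0993], [0.4341, -0.1998, 0.0391]]
0.099 259.1911561978232 213.45488636017436
[205, 207, 208, 207, 205, 207, 207, 207, 207, 207, 209, 214, 209, 176, 113, 61, 48, 27, 19, 21, 21, 20, 20, 24, 23, 17, 23, 23, 30, 32, 61, 83, 120, 194, 214, 210, 208, 208, 207, 208, 210, 208, 207, 206, 206, 206, 206, 207, 206]
0.0835 259.0576244336021 189.609509467016
[144, 253, 253, 249, 248, 246, 245, 245, 246, 250, 255, 164, 51, 18, 22, 29, 29, 31, 32, 33, 33, 35, 34, 36, 37, 35, 34, 33, 34, 35, 32, 31, 23, 22, 102, 252, 251, 245, 246, 245, 245, 245, 248, 255, 217, 202, 207, 209, 208]
[35, 34, 35, 41, 54, 33, 27, 27, 28, 25, 23, 64, 215, 214, 208, 209, 209, 209, 208, 208, 208, 207, 207, 207, 207, 208, 208, 209, 207, 208, 208, 207, 205, 205, 205, 205, 208, 209, 209, 208]
```

apply_moves(
  rows=[
    [0.015,0,-0.22,0],
    [0.015,0,-0.45,0],
    [0.015,0,-0.67,0],
    [0.015,0,-0.895,0],
    [0.015,0,-0.895,0],
  ],
)

```text
t: 14.25
tcp_pos: [0.4794, -0.2228, 0.0655]
orientation: [-0.798, -3.034, -0.003]
wrist_force: [0.0, -0.3, 0.3]
grip_width: 0.0855
grip_force: 0.0
```

apply_moves(
  rows=[
    [0,0,0,0],
    [0,0,0,0],
    [0,0,0,0],
    [0,0,0,0],
    [0,0,0,0],
  ],
  jaw=1,
  force=25,
)

```text
t: 14.75
tcp_pos: [0.4806, -0.2245, 0.0686]
orientation: [0.799, 3.037, -0.0]
wrist_force: [0.7, 0.2, 2.4]
grip_width: 0.0213
grip_force: 27.2
```

apply_moves(
  rows=[
    [0,0,0,0],
    [0,0,0,0],
    [0,0,0,0],
  ],
)

```text
t: 15.05
tcp_pos: [0.4806, -0.2245, 0.0682]
orientation: [0.799, 3.038, -0.0]
wrist_force: [1.1, 0.4, 5.3]
grip_width: 0.0211
grip_force: 27.4
```

apply_moves(
  rows=[
    [0,0,0.2,0],
    [0,0,0.4,0],
    [0,0,0.6,0],
    [0,0,0.8,0],
    [0,0,1,0],
  ],
)

```text
t: 15.55
tcp_pos: [0.4798, -0.2241, 0.2189]
orientation: [-0.799, -3.037, -0.0]
wrist_force: [0.3, -0.7, -1.6]
grip_width: 0.0208
grip_force: 27.1
```

Run:
```python
from h import *
from bench import get_state
from scipy.spatial.transform import Rotation as R
g=get_state();P=g["tcp_pos"];Rm=R.from_rotvec(g["orientation"]).as_matrix();print(P,g["q"])
i=grab("wrist","w13"); cal=load("w13")[1:]
tip=P+Rm@[.115*.766,0,.0185*-1+.115*.643]; print(tip,proj(cal,tip))
u,v=proj(cal,tip).astype(int); print(i[v-12:v+16:2,u-14:u+16:2].astype(int).mean(2).round().astype(int))
```

```text
[ 0.47984289 -0.22409972  0.21886508] [-5.90797167e-01  2.75651015e-01 -6.43213792e-02  1.23171519e+00
 -1.06763584e-04 -7.65971739e-02]
[ 0.40309981 -0.18075108  0.1634991 ] [257.43978443  83.15330577]
[[248 247 248 247 250 250 248 247 249 249 248 247 245 240 242]
 [245 243 245 247 232 210 221 219 236 249 247 244 243 244 245]
 [244 243 245 218 165 205 221 218 188 242 246 244 242 244 244]
 [245 245 247 190 168 206 222 219 192 222 247 245 245 243 245]
 [246 245 247 190 167 207 222 218 193 180 248 246 246 244 244]
 [250 247 248 192 167 207 221 219 193 195 248 247 247 245 245]
 [133 169 250 193 167 207 222 218 193 200 249 182 193 241 244]
 [165 214 250 193 167 206 221 218 194 200 249 243 244 244 244]
 [162 214 250 192 167 206 222 218 194 201 248 244 242 245 244]
 [162 216 250 192 167 207 222 219 193 203 249 243 242 244 245]
 [162 214 250 172 169 208 222 220 195 202 248 243 242 244 245]
 [161 214 250 174 170 206 222 219 195 203 249 243 242 244 244]
 [162 215 250 173 170 207 221 219 197 203 249 243 242 244 244]
 [162 193 251 174 170 207 222 220 197 189 248 243 242 244 244]]
```

apply_moves(
  rows=[
    [0,0.15,0.15,0.038],
    [0,0.35,0.3,0.076],
    [0,0.55,0.4,0.114],
    [0,0.75,0.4,0.152],
    [0,1,0.4,0.19],
  ],
)

```text
t: 16.1
tcp_pos: [0.4802, -0.0736, 0.2778]
orientation: [0.136, -3.139, 0.0]
wrist_force: [0.8, 0.2, -2.4]
grip_width: 0.0213
grip_force: 27.1
```

apply_moves(
  rows=[
    [0.03,0.2,0,0.038],
    [0.06,0.4,0,0.076],
    [0.09,0.6,0,0.114],
    [0.12,0.8,0,0.152],
    [0.133,1,0,0.19],
  ],
)

```text
t: 16.6
tcp_pos: [0.5001, 0.0769, 0.2774]
orientation: [1.054, -2.959, -0.0]
wrist_force: [0.3, -0.6, -1.7]
grip_width: 0.0212
grip_force: 27.0
```

apply_moves(
  rows=[
    [0.2,0.1,0,0.038],
    [0.4,0.2,0,0.076],
    [0.6,0.3,0,0.114],
    [0.8,0.41,0,0.152],
    [0.993,0.513,0,0.173],
  ],
)

```text
t: 17.1
tcp_pos: [0.6501, 0.1534, 0.2771]
orientation: [1.809, -2.567, -0.001]
wrist_force: [0.1, 0.3, -1.0]
grip_width: 0.0212
grip_force: 27.0
```

apply_moves(
  rows=[
    [0,0,-0.2,0],
    [0,0,-0.4,0],
    [0,0,-0.6,0],
    [0,0,-0.8,0],
    [0,0,-0.8,0],
  ],
)

```text
t: 17.6
tcp_pos: [0.647, 0.1523, 0.1537]
orientation: [1.8, -2.567, -0.005]
wrist_force: [-1.0, -0.7, -1.1]
grip_width: 0.0211
grip_force: 26.9
```

Run:
```python
from h import *
from bench import get_state
from scipy.spatial.transform import Rotation as R
g=get_state();P=g["tcp_pos"];Rm=R.from_rotvec(g["orientation"]).as_matrix();print(P,g["q"],"toolx az",np.degrees(np.arctan2(Rm[1,0],Rm[0,0])))
i=grab("wrist","w14"); cal=load("w14")[1:]; grab("scene","s14")
tip=P+Rm@[.093,0,.0593]; print("tip",tip,proj(cal,tip))
C=np.array([.620,.0728,.064]); e=Rm[:,0];f=Rm[:,1]
print("mouth inner corners pred",[proj(cal,C+a*.014*e+b*.014*f).round(1).tolist() for a in(1,-1) for b in(-1,1)],"centre",proj(cal,C))
def sub(i,u0,u1,v0,v1): 
    print(u0,v0); print(i[v0:v1:3,u0:u1:4].astype(int).mean(2).round().astype(int))
u,v=proj(cal,C).astype(int); sub(i,u-44,u+46,max(v-40,0),v+50)
```

```text
[0.64695526 0.15231692 0.15372502] [ 1.08767668e-01  5.38636339e-01  1.85597921e-01  1.22494727e+00
 -4.31665840e-05 -1.11432375e+00] toolx az -109.92142334603197
tip [0.6148439  0.0648336  0.09472487] [256.02532035  77.93687976]
mouth inner corners pred [[234.2, 73.9], [271.6, 73.9], [235.1, 112.5], [271.0, 112.5]] centre [252.97114602  93.57343667]
208 53
[[ 81  81  81  80  82  80  81  81  81  82  81  83  82  81  81  80  82  81
   84  82  83  76 129]
 [ 82  80  81 119 150 149 140 117 115 108  89  87  85  92  90  86  85  83
   81  79  81  85 128]
 [ 81  81  81 150 170 174 170 175 180 175 174 180 177 178 177 182 181 179
  180 178 175 133 132]
 [ 83  82  82 146 171 175 169 173 177 175 172 179 175 176 176 181 179 178
  179 176 174 129 132]
 [ 82  80  81 129 169 174 170 173 179 173 172 179 175 177 176 181 177 177
  179 175 162 129 130]
 [ 82  80  80 123 185 174 180 174 173 180 173 173 178 178 174 177 177 177
  178 173 194 128 130]
 [ 81  82  81 117 215 174 171 172 178 185 178 173 178 181 177 180 178 174
  177 179 207 130 131]
 [ 81  81  80 117 253 172 173 106  73  72  69 153 162 106  75
[... 1470 characters left out ...]
249 253 133 133 133]
 [135 134 137 134 246 247 246 246 248 248 255 152 165 125 250 250 249 250
  249 253 132 134 137]
 [137 134 136 138 250 250 250 251 201 252 255 153 165 126 251 251 250 250
  249 255 132 136 137]
 [136 134 135 133 128 129 127 128 130 132 134 153 165 131 142 145 156 156
  160 142 136 136 135]
 [133 133 134 134 135 137 137 138 136 135 138 153 164 134 137 138 137 135
  135 137 136 135 134]
 [135 137 136 135 136 137 137 140 136 136 122 154 165 134 137 137 135 135
  137 139 135 137 137]
 [136 137 137 134 137 138 135 137 138 137 124 157 168 136 137 137 138 138
  138 139 137 138 138]
 [136 137 137 137 138 139 135 137 137 139  72  69  74  67  87 138 137 137
  138 137 135 137 138]]
```

apply_moves(
  rows=[
    [0.02,0.015,0,0],
    [0.02,0.015,-0.1,0],
    [0.02,0.015,-0.2,0],
    [0.02,0.015,-0.291,0],
    [0.02,0.015,-0.291,0],
  ],
  force=20,
)

```text
t: 18.2
tcp_pos: [0.6523, 0.1549, 0.1141]
orientation: [1.803, -2.572, -0.0]
wrist_force: [0.1, -0.8, -1.3]
grip_width: 0.0214
grip_force: 27.1
```

apply_moves(
  rows=[
    [-0.007,-0.019,0,0],
    [-0.014,-0.037,0,0],
    [-0.02,-0.055,0.02,0],
    [-0.02,-0.055,0.02,0],
  ],
)

```text
t: 18.6
tcp_pos: [0.6496, 0.1464, 0.1184]
orientation: [-1.802, 2.571, -0.001]
wrist_force: [0.9, 1.9, -1.1]
grip_width: 0.0211
grip_force: 27.1
```

```bash
cat > st.py <<'E'
from h import *
from bench import get_state
g=get_state();P=g["tcp_pos"];e=np.array([-.342,-.940]);C=np.array([.620,.0728])
print("s",(P[:2]-C)@e,"z",P[2],"F",g["wrist_force"].round(1),"M",g["torque"].round(2))
E
python3 st.py
```

```text
s -0.07928593562638857 z 0.11841086093447956 F [ 0.9  1.9 -1.1] M [ 0.39 -0.13 -0.01]
```

apply_moves(
  rows=[
    [0,0,-0.03,0],
    [-0.007,-0.02,-0.025,0],
    [-0.015,-0.045,-0.012,0],
    [-0.025,-0.07,0,0],
    [-0.025,-0.07,0,0],
  ],
)

```text
t: 19.1
tcp_pos: [0.646, 0.1366, 0.118]
orientation: [-1.803, 2.57, 0.0]
wrist_force: [2.0, 3.8, 1.1]
grip_width: 0.0212
grip_force: 27.8
```

```bash
python3 st.py
```

```text
s -0.06886507247599992 z 0.11797932076677545 F [2.  3.8 1.1] M [ 1.04 -0.46  0.01]
```

apply_moves(
  rows=[
    [-0.01,-0.028,0.01,0],
    [-0.021,-0.056,0.02,0],
    [-0.031,-0.085,0.02,0],
    [-0.041,-0.113,0.018,0],
    [-0.041,-0.113,0.018,0],
  ],
)

```text
t: 19.6
tcp_pos: [0.6394, 0.1191, 0.12]
orientation: [-1.803, 2.572, 0.0]
wrist_force: [1.4, 3.3, -3.0]
grip_width: 0.0212
grip_force: 28.0
```

apply_moves(
  rows=[
    [-0.01,-0.03,-0.01,0],
    [-0.022,-0.06,-0.028,0],
    [-0.033,-0.09,-0.035,0],
    [-0.044,-0.122,-0.041,0],
    [-0.044,-0.122,-0.041,0],
  ],
)

```text
t: 20.1
tcp_pos: [0.6323, 0.1003, 0.1135]
orientation: [1.803, -2.572, -0.0]
wrist_force: [1.2, 2.6, -2.9]
grip_width: 0.0212
grip_force: 29.0
```

```bash
python3 st.py
python3 - <<'E'
from h import *
i=grab("wrist","w15")
print(i[20:190:8,200:312:6].astype(int).mean(2).round().astype(int))
E
```

```text
s -0.030040604830763318 z 0.11353063136551583 F [ 1.2  2.6 -2.9] M [ 0.66 -0.37  0.04]
[[228 149 109 112 112 113 113 111 112 112 112 114 168 169 167 166 167 169
  168]
 [229 232 111 111 112 111 112 114 113 115 112 113 168 167 166 168 167 168
  169]
 [228 228 206 111 112 113 112 114 114 113 112 115 112 169 170 170 168 168
  168]
 [233 231 231 110 112 113 113 114 115 114 116 115 116 116 169 171 117 115
  171]
 [225 230 228 228 114 115 112 112 113 115 114 115 117 116 117 118 117 115
  169]
 [229 232 232 231 113 116 114 116 115 114 114 116 118 117 115 116 117 117
  169]
 [232 236 106 112 115 114 115 115 115 116 114 116 121 117 116 113 113 115
  167]
 [113 114 116 115 116 114 114 116 116 117 118 173 114 117 116 116 116 115
  171]
 [112 113 115 116 116 115 115 114 116 115 116 115 117 117 116 116 117 169
  172]
 [115 114 114 115 174 169 169 114 116 116 114 115 115 117 118 114 171 167
  170]
 [113 115 114 114 110 173 115 116 114 116 117 117 114 117 113 170 169 169
  169]
 [167 170 114 116 114 115 115 114 116 116 116 116 115 127 168 169 170 168
  168]
 [167 168 113 114 114 112 114 114 116 115 117 115 114 172 164 121 163 167
  168]
 [169 170 171 113 234 229 226 230 229 226 233 232 230 238 255 255 255 167
  169]
 [167 169 167 168 231 255 226 228 229 226 232 231 230 237 255 255 255 166
  169]
 [168 169 166 167 255 255 227 162 164 165 163 164 164 163 255 255 255 167
  169]
 [168 167 167 167 255 255 255 255 255 231 232 233 231 232 216 255 237 168
  168]
 [166 168 170 168 255 255 225 121 226 192 154 226 229 127 225 255 205 169
  168]
 [169 170 168 168 255 255 228 121 226 192 159 226 228 128 255 255 165 169
  170]
 [168 170 168 169 255 255 228 123 202 194 162 217 232 125 255 255 167 171
  170]
 [169 168 169 171 255 255 226 154 166 148 162 161 163 122 255 255 167 170
  171]
 [168 170 170 171 255 255 255 162  29  35  33  59 164 140 255 255 169 170
  172]]
```

apply_moves(
  rows=[
    [-0.02,-0.057,0,0],
    [-0.041,-0.113,0,0],
    [-0.062,-0.17,0,0],
    [-0.078,-0.215,0,0],
    [-0.078,-0.215,0,0],
  ],
)

```text
t: 20.65
tcp_pos: [0.6206, 0.0675, 0.1139]
orientation: [1.802, -2.573, 0.0]
wrist_force: [1.5, 1.4, -0.3]
grip_width: 0.0212
grip_force: 31.9
```

```bash
python3 st.py
python3 - <<'E'
from h import *
grab("scene","s15"); i,K,T=load("s15")
for z in(.066,.07,.074,.08,.09,.1):
    u,v=proj((K,T),[.620,.0728,z]); print(z,u.round(1),v.round(1),i[int(round(v)),int(u)-14:int(u)+15].max(1).tolist())
E
```

```text
s 0.004745425307000854 z 0.11387454957362783 F [ 1.5  1.4 -0.3] M [ 0.39 -0.27 -0.01]
0.066 255.8 210.8 [124, 131, 177, 196, 188, 172, 164, 150, 129, 118, 93, 69, 57, 55, 57, 71, 93, 111, 118, 120, 124, 142, 177, 217, 221, 210, 196, 194, 193]
0.07 255.8 209.4 [125, 132, 178, 197, 199, 198, 196, 191, 179, 139, 83, 40, 31, 31, 33, 32, 46, 82, 133, 175, 207, 218, 213, 200, 193, 193, 193, 194, 193]
0.074 255.8 208.1 [123, 133, 179, 198, 200, 199, 196, 181, 168, 124, 69, 36, 32, 29, 28, 31, 35, 76, 173, 217, 220, 208, 197, 192, 193, 193, 194, 194, 195]
0.08 255.8 206.1 [144, 157, 187, 197, 190, 176, 134, 115, 120, 82, 40, 32, 34, 31, 33, 33, 31, 68, 165, 192, 193, 194, 195, 194, 195, 193, 191, 193, 192]
0.09 255.7 202.7 [191, 175, 134, 111, 126, 132, 132, 133, 128, 85, 42, 27, 28, 30, 31, 34, 31, 43, 99, 159, 187, 193, 194, 194, 193, 193, 192, 191, 190]
0.1 255.6 199.3 [132, 131, 133, 134, 124, 106, 106, 114, 113, 91, 60, 39, 32, 31, 33, 28, 32, 32, 52, 113, 130, 131, 129, 121, 118, 131, 158, 173, 183]
```

apply_moves(
  rows=[
    [0,0,-0.015,0],
    [0,0,-0.03,0],
    [0,0,-0.03,0],
  ],
)

```text
t: 21.0
tcp_pos: [0.6206, 0.0686, 0.1087]
orientation: [1.803, -2.571, -0.001]
wrist_force: [-0.0, 0.5, -1.0]
grip_width: 0.0213
grip_force: 31.9
```

apply_moves(
  rows=[
    [0,0,0,0],
    [0,0,0,0],
    [0,0,0,0],
    [0,0,0,0],
    [0,0,0,0],
  ],
  jaw=0,
)

```text
t: 21.5
tcp_pos: [0.621, 0.0686, 0.1094]
orientation: [-1.804, 2.572, -0.0]
wrist_force: [0.1, -0.1, 0.1]
grip_width: 0.0853
grip_force: 0.0
```

apply_moves(
  rows=[
    [0,0,0.1,0],
    [0,0,0.3,0],
    [0,0,0.55,0],
    [0,0,0.8,0],
    [0,0,1,0],
  ],
)

```text
t: 22.0
tcp_pos: [0.621, 0.0686, 0.2617]
orientation: [-1.803, 2.571, -0.001]
wrist_force: [0.9, -1.0, -0.7]
grip_width: 0.0853
grip_force: 0.0
```

apply_moves(
  rows=[
    [0,0.2,0,0],
    [0,0.45,0,0],
    [0,0.7,0,0],
    [0,0.9,0,0],
  ],
)

```text
t: 22.4
tcp_pos: [0.6207, 0.2054, 0.2594]
orientation: [-1.804, 2.572, 0.0]
wrist_force: [0.7, 0.0, 1.2]
grip_width: 0.0851
grip_force: 0.0
```

apply_moves(
  rows=[
    [0,0.2,0,0],
    [0,0.45,0,0],
    [0,0.7,0,0],
    [0,0.85,0,0],
    [0,0.85,0,0],
  ],
)

```text
t: 22.9
tcp_pos: [0.6205, 0.3339, 0.2586]
orientation: [1.807, -2.569, -0.001]
wrist_force: [-0.4, -0.8, 0.9]
grip_width: 0.0854
grip_force: 0.0
```

```bash
cat > pot.py <<'E'
from h import *
import sys
def pot(tag,X,R,show=1):
    """outline of grey blob around X (pot rim), camera over it"""
    i,K,T=load(tag); cal=(K,T); hsv=cv2.cvtColor(i,cv2.COLOR_RGB2HSV)
    m=((hsv[...,1]<70)).astype(np.uint8)*255
    c=proj(cal,X); r=np.linalg.norm(proj(cal,np.array(X)+[R,0,0])-c); z=np.zeros_like(m); cv2.circle(z,tuple(int(q) for q in c),int(r*1.6),255,-1); m&=z
    cs,_=cv2.findContours(m,cv2.RETR_EXTERNAL,cv2.CHAIN_APPROX_NONE); h=cv2.convexHull(max(cs,key=cv2.contourArea))
    e=cv2.fitEllipse(max(cs,key=cv2.contourArea)); p=plane(cal,e[0],X[2]); d=np.linalg.norm(plane(cal,(e[0][0]+np.mean(e[1])/2,e[0][1]),X[2])-p)
    print(tag,"pred",c.round(1),r.round(1),"ell",np.round(e[0],1),np.round(e[1],1),"cam",T[:3,3].round(3),"rim centre",p.round(4),"dia",round(2*d,4)); return p
E
python3 - <<'E'
from pot import *
from bench import get_state
g=get_state();print(g["tcp_pos"],g["t"])
grab("wrist","w20"); grab("scene","s20")
pot("w20",(.587,.255,.066),.031)
i,K,T=load("s20")
for z in(.066,.07,.08,.1,.12,.14,.145,.15):
    u,v=proj((K,T),[.620,.0728,z]); print(z,u.round(1),v.round(1),i[int(round(v)),int(u)-14:int(u)+15].max(1).tolist())
E
```

```text
[0.62047605 0.33386575 0.25856759] 22.9
w20 pred [260.3  92.9] 28.1 ell [260.   91.1] [55.1 58.3] cam [0.593 0.257 0.402] rim centre [0.5867 0.2532 0.066 ] dia 0.0623
0.066 255.8 210.8 [124, 122, 123, 123, 124, 133, 143, 143, 128, 117, 102, 65, 34, 29, 30, 27, 27, 28, 29, 36, 79, 113, 131, 143, 141, 129, 123, 121, 120]
0.07 255.8 209.4 [124, 125, 124, 124, 124, 124, 125, 124, 128, 138, 130, 88, 43, 27, 30, 28, 28, 28, 26, 28, 58, 121, 131, 122, 120, 120, 119, 121, 121]
0.08 255.8 206.1 [123, 124, 123, 122, 119, 111, 90, 79, 81, 79, 76, 73, 48, 32, 24, 28, 26, 27, 23, 27, 37, 82, 130, 145, 151, 174, 185, 186, 189]
0.1 255.6 199.3 [84, 84, 84, 85, 85, 87, 101, 112, 118, 121, 120, 113, 107, 72, 38, 28, 29, 26, 26, 28, 24, 28, 48, 96, 116, 129, 157, 172, 182]
0.12 255.5 192.3 [149, 140, 133, 128, 125, 115, 100, 88, 85, 86, 85, 89, 103, 102, 72, 38, 28, 28, 32, 33, 31, 32, 29, 30, 30, 38, 46, 44, 44]
0.14 255.4 185.1 [124, 122, 122, 113, 103, 97, 94, 90, 81, 82, 72, 66, 62, 58, 75, 83, 83, 81, 77, 73, 75, 81, 84, 82, 82, 94, 91, 82, 90]
0.145 255.4 183.2 [122, 122, 121, 121, 120, 121, 120, 122, 119, 116, 100, 78, 71, 71, 79, 83, 77, 57, 36, 28, 29, 35, 48, 65, 77, 91, 120, 129, 130]
0.15 255.4 181.4 [122, 123, 122, 121, 122, 121, 120, 121, 121, 120, 120, 118, 117, 116, 105, 98, 80, 60, 46, 37, 36, 32, 33, 32, 50, 74, 89, 141, 175]
```

apply_moves(
  rows=[
    [-0.24,0.13,0,0],
    [-0.48,0.26,0,0],
    [-0.72,0.39,0,0],
    [-0.963,0.527,0,0],
    [-0.963,0.527,0,0],
  ],
)

```text
t: 23.5
tcp_pos: [0.4731, 0.411, 0.2606]
orientation: [-1.806, 2.57, 0.001]
wrist_force: [0.6, -0.0, 0.8]
grip_width: 0.0854
grip_force: 0.0
```

Run:
```python
from pot import *
grab("wrist","w21"); pot("w21",(.449,.336,.072),.022)
```

```text
w21 pred [253.5  99.2] 20.0 ell [255.5  99. ] [38.8 40.8] cam [0.446 0.335 0.403] rim centre [0.4468 0.3365 0.072 ] dia 0.0435
```

apply_moves(
  rows=[
    [0.02,-0.25,0,0],
    [0.05,-0.5,0,0],
    [0.07,-0.75,0,0],
    [0.087,-1,0,0],
    [0.087,-1,0,0],
  ],
)

```text
t: 24.05
tcp_pos: [0.4907, 0.2554, 0.2597]
orientation: [-1.797, 2.577, -0.002]
wrist_force: [0.6, 1.0, 0.2]
grip_width: 0.0853
grip_force: 0.0
```

Run:
```python
from pot import *
from bench import get_state
grab("wrist","w22"); pot("w22",(.462,.165,.060),.041); print(get_state()["tcp_pos"])
# two-view heights: rim centres also seen obliquely from earlier wrist views
pot("w22",(.449,.336,.072),.022); pot("w22",(.5867,.2532,.066),.031)
```

```text
w22 pred [252.3  84.3] 36.5 ell [252.6  80.8] [72.4 77.4] cam [0.463 0.179 0.403] rim centre [0.4604 0.1617 0.06  ] dia 0.0833
[0.49062286 0.25718019 0.25968045]
w22 pred [310.  217.6] 17.8 ell [309.1 211.9] [33.9 46.8] cam [0.463 0.179 0.403] rim centre [0.4478 0.3283 0.072 ] dia 0.0498
w22 pred [182.3 193.1] 24.1 ell [185.6 188.7] [49.3 59.2] cam [0.463 0.179 0.403] rim centre [0.5805 0.2495 0.066 ] dia 0.0665
```

apply_moves(
  rows=[
    [0.16,0,-0.1,0],
    [0.32,-0.01,-0.2,0],
    [0.48,-0.02,-0.3,0],
    [0.64,-0.025,-0.418,0],
    [0.64,-0.025,-0.418,0],
  ],
)

```text
t: 24.6
tcp_pos: [0.5874, 0.2556, 0.1933]
orientation: [1.8, -2.571, -0.001]
wrist_force: [-1.2, 0.3, 0.2]
grip_width: 0.0852
grip_force: 0.0
```

apply_moves(
  rows=[
    [0,0,-0.15,0],
    [0,0,-0.3,0],
    [0,0,-0.45,0],
    [0,0,-0.6,0],
    [0,0,-0.6,0],
  ],
)

```text
t: 25.1
tcp_pos: [0.5842, 0.256, 0.1044]
orientation: [1.801, -2.569, -0.002]
wrist_force: [-0.1, -0.0, 0.6]
grip_width: 0.0855
grip_force: 0.0
```

Run:
```python
from bench import get_state
g=get_state();print(g["tcp_pos"],g["q"])
```

```text
[0.58422164 0.25600339 0.10443766] [ 2.85341725e-01  5.16000557e-01  6.22184852e-03  1.06499749e+00
  7.63056641e-06 -9.37596340e-01]
```

apply_moves(
  rows=[
    [0.01,-0.018,-0.1,0],
    [0.01,-0.018,-0.2,0],
    [0.01,-0.018,-0.3,0],
    [0.01,-0.018,-0.383,0],
    [0.01,-0.018,-0.383,0],
  ],
)

```text
t: 25.6
tcp_pos: [0.5867, 0.2536, 0.0486]
orientation: [1.803, -2.571, -0.001]
wrist_force: [1.0, -0.2, 0.3]
grip_width: 0.0857
grip_force: 0.0
```

apply_moves(
  rows=[
    [0,0,0,0],
    [0,0,0,0],
    [0,0,0,0],
    [0,0,0,0],
    [0,0,0,0],
  ],
  jaw=1,
  force=40,
)

```text
t: 26.1
tcp_pos: [0.5875, 0.254, 0.0505]
orientation: [-1.803, 2.571, -0.0]
wrist_force: [-2.7, 0.4, 6.0]
grip_width: 0.0593
grip_force: 42.4
```

apply_moves(
  rows=[
    [0,0,0,0],
    [0,0,0.05,0],
    [0,0,0.1,0],
    [0,0,0.2,0],
    [0,0,0.3,0],
  ],
)

```text
t: 26.6
tcp_pos: [0.5872, 0.2537, 0.0954]
orientation: [-1.803, 2.572, -0.0]
wrist_force: [-0.6, 0.7, -0.8]
grip_width: 0.0587
grip_force: 43.6
```

Run:
```python
from h import *
from bench import get_state
g=get_state();print(g["tcp_pos"],g["grip_width"],g["torque"])
grab("wrist","w23"); i=grab("scene","s23"); cal=load("s23")[1:]
for z in(.0,.02,.04,.06,.066,.08,.1,.11): 
    u,v=proj(cal,[.5867,.2532,z]); u,v=int(u),int(v); print(z,u,v,i[v,u-30:u+31:4].tolist() if z==0 else (i[v,u-30:u+31:4].astype(int)[:,2]-i[v,u-30:u+31:4].astype(int)[:,0]).tolist())
```

```text
[0.587179   0.25366974 0.09541576] 0.0586703909334908 [-0.00573434 -0.06286299 -0.01520728]
0.0 330 247 [[42, 95, 160], [43, 97, 164], [37, 78, 129], [36, 74, 122], [32, 71, 119], [34, 71, 119], [35, 72, 119], [34, 72, 118], [35, 73, 120], [49, 114, 194], [51, 116, 196], [50, 115, 194], [50, 115, 194], [52, 117, 197], [50, 115, 196], [49, 115, 195]]
0.02 331 241 [87, 86, 88, 86, 85, 84, 82, 26, 4, 5, 9, 130, 146, 146, 146, 147]
0.04 332 235 [88, 86, 84, 86, 84, 24, 5, 3, 4, 5, 4, 9, 146, 146, 146, 146]
0.06 333 228 [85, 90, 87, 87, 128, 5, 4, 4, 4, 5, 5, 5, 145, 147, 146, 144]
0.066 333 226 [88, 86, 87, 85, 90, 7, 4, 4, 5, 5, 6, 4, 140, 146, 147, 146]
0.08 334 221 [87, 85, 92, 146, 148, 3, 5, 3, 5, 4, 4, 4, 141, 144, 114, 85]
0.1 335 214 [103, 7, 4, 5, 5, 5, 5, 5, 4, 3, 3, 3, 120, 146, 141, 111]
0.11 336 211 [4, 4, 4, 4, 4, 4, 5, 4, 5, 3, 4, 6, 145, 145, 146, 146]
```

apply_moves(
  rows=[
    [0,0,0.15,0],
    [0,0,0.3,0],
    [0,0,0.4,0],
  ],
)

```text
t: 27.0
tcp_pos: [0.5873, 0.2537, 0.1553]
orientation: [-1.803, 2.572, -0.0]
wrist_force: [0.7, 0.1, -0.9]
grip_width: 0.0593
grip_force: 43.7
```

apply_moves(
  rows=[
    [-0.2,-0.15,0,0],
    [-0.42,-0.3,0,0],
    [-0.64,-0.46,0,0],
    [-0.845,-0.608,0,0],
    [-0.845,-0.608,0,0],
  ],
)

```text
t: 27.5
tcp_pos: [0.4565, 0.1607, 0.1541]
orientation: [1.801, -2.571, -0.001]
wrist_force: [0.7, 0.4, -0.7]
grip_width: 0.059
grip_force: 43.8
```

apply_moves(
  rows=[
    [0,0,0,0],
    [0,0,0,0],
  ],
)

```text
t: 27.7
tcp_pos: [0.4611, 0.1628, 0.1542]
orientation: [-1.803, 2.572, -0.0]
wrist_force: [0.5, 0.3, -0.6]
grip_width: 0.0588
grip_force: 43.8
```

Run:
```python
from h import *
from bench import get_state
g=get_state();P=g["tcp_pos"];print(P,g["grip_width"])
a=grab("wrist","w24"); b=grab("scene","s24"); c=grab("top","t24")
u,v=[int(q) for q in proj(load("s24")[1:],[.4605,.1625,.08])]
t=cv2.resize(b[v-60:v+60,u-80:u+80,::-1],(400,300),interpolation=cv2.INTER_CUBIC)
cv2.imwrite("pics/mos8.png",np.hstack([cv2.resize(a[...,::-1],(400,300)),t]))
```

```text
[0.46111041 0.1627686  0.15420006] 0.0587524761375211
```

View pics/mos8.png

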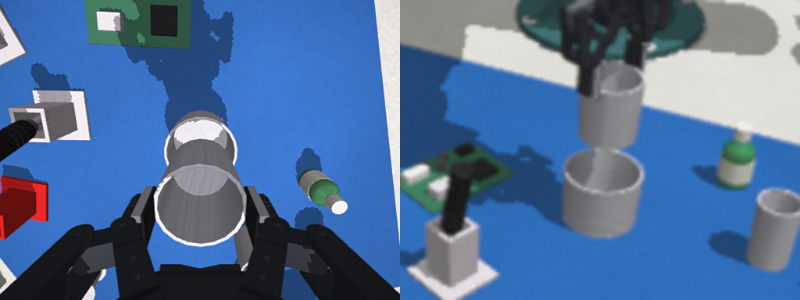

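apply_moves(
  rows=[
    [0,0,-0.12,0],
    [0,0,-0.25,0],
    [0,0,-0.37,0],
    [0,0,-0.45,0],
    [0,0,-0.5,0],
  ],
)

```text
t: 28.35
tcp_pos: [0.4603, 0.1627, 0.0781]
orientation: [1.804, -2.571, -0.001]
wrist_force: [0.4, -0.2, -1.1]
grip_width: 0.0589
grip_force: 43.8
```

apply_moves(
  rows=[
    [0,0,-0.04,0],
    [0,0,-0.07,0],
    [0,0,-0.1,0],
    [0,0,-0.13,0],
    [0,0,-0.13,0],
  ],
)

```text
t: 28.85
tcp_pos: [0.4602, 0.1625, 0.0593]
orientation: [1.803, -2.572, -0.0]
wrist_force: [0.9, -0.1, -0.8]
grip_width: 0.0595
grip_force: 43.8
```

Run:
```python
from bench import get_state
g=get_state();print(g["tcp_pos"],g["wrist_force"],g["torque"],g["grip_width"])
```

```text
[0.46016027 0.16247378 0.05933219] [ 0.91936286 -0.13969012 -0.77094847] [ 0.00597965 -0.01929599  0.04503813] 0.0595372746716161
```

apply_moves(
  rows=[
    [0,0,-0.01,0],
    [0,0,-0.02,0],
    [0,0,-0.02,0],
  ],
)

```text
t: 29.15
tcp_pos: [0.4603, 0.1625, 0.0566]
orientation: [-1.804, 2.572, 0.0]
wrist_force: [0.6, -0.0, -0.5]
grip_width: 0.0591
grip_force: 43.8
```

apply_moves(
  rows=[
    [0,0,0,0],
    [0,0,0,0],
    [0,0,0.02,0],
    [0,0,0.05,0],
    [0,0,0.1,0],
  ],
  jaw=0,
)

```text
t: 29.65
tcp_pos: [0.4602, 0.1625, 0.0721]
orientation: [1.803, -2.572, -0.0]
wrist_force: [0.3, 0.3, -0.3]
grip_width: 0.0853
grip_force: 0.0
```

apply_moves(
  rows=[
    [0,0,0.15,0],
    [0,0,0.35,0],
    [0,0,0.6,0],
    [0,0,0.8,0],
    [0,0,1,0],
  ],
)

```text
t: 30.15
tcp_pos: [0.4602, 0.1625, 0.2239]
orientation: [-1.803, 2.571, -0.001]
wrist_force: [0.2, -0.3, -0.8]
grip_width: 0.0855
grip_force: 0.0
```

apply_moves(
  rows=[
    [0.04,0.15,0.05,0],
    [0.09,0.3,0.1,0],
    [0.13,0.42,0.2,0],
    [0.18,0.51,0.25,0],
    [0.18,0.51,0.25,0],
  ],
)

```text
t: 30.65
tcp_pos: [0.4881, 0.2403, 0.2603]
orientation: [-1.804, 2.569, -0.001]
wrist_force: [-0.7, -0.4, -0.7]
grip_width: 0.0854
grip_force: 0.0
```

Run:
```python
from pot import *
from bench import get_state
print(get_state()["tcp_pos"])
grab("wrist","w25"); grab("top","t25")
pot("w25",(.4605,.1625,.060),.041)
i,K,T=load("w25"); cal=(K,T)
print("pred med rim",proj(cal,(.4605,.1625,.070)),[np.round(proj(cal,np.array([.4605,.1625,.07])+d),1).tolist() for d in([.031,0,0],[-.031,0,0],[0,.031,0],[0,-.031,0])])
u,v=proj(cal,(.4605,.1625,.065)).astype(int)
print(v,u-45); print(i[v,u-45:u+46:2].astype(int).mean(1).astype(int).tolist()); print(i[v-45:v+46:2,u].astype(int).mean(1).astype(int).tolist())
```

```text
[0.48808468 0.24025713 0.26029843]
w25 pred [255.8  95.6] 36.0 ell [255.6  94.7] [71.3 75.3] cam [0.46  0.164 0.403] rim centre [0.4604 0.1616 0.06  ] dia 0.0827
pred med rim [255.83093035  95.52251236] [[229.5, 105.5], [282.7, 85.3], [265.2, 122.8], [245.9, 66.7]]
95 210
[126, 127, 126, 125, 120, 201, 188, 86, 93, 114, 244, 99, 84, 80, 152, 152, 156, 152, 151, 149, 155, 147, 152, 150, 154, 146, 149, 151, 150, 148, 151, 147, 146, 128, 79, 75, 163, 247, 76, 78, 240, 172, 121, 124, 124, 124]
[76, 77, 74, 75, 248, 142, 58, 57, 250, 176, 112, 113, 121, 238, 236, 235, 232, 229, 227, 228, 234, 186, 152, 152, 152, 152, 153, 155, 153, 153, 151, 148, 147, 136, 101, 97, 232, 196, 100, 102, 144, 255, 119, 127, 127, 127]
```

Run:
```python
from h import *
c=np.array([.4468,.3365])
for n in("w21","top0"):
    i,K,T=load(n);cal=(K,T);h=cv2.cvtColor(i,cv2.COLOR_RGB2HSV)
    for nm,lo,hi in(("yellow",(20,120,60),(35,255,255)),("purple",(135,80,30),(165,255,255)),("green",(45,80,30),(85,255,255))):
        m=cv2.inRange(h,np.array(lo),np.array(hi)); k,l,st,ce=cv2.connectedComponentsWithStats(m)
        for j in range(1,k):
            if st[j,4]>60:
                p=plane(cal,ce[j],.05); d=p[:2]-c
                if np.linalg.norm(d)<.2: print(n,nm,st[j],p.round(3),"d",np.linalg.norm(d).round(3),"az",np.degrees(np.arctan2(d[1],d[0])).round())
```

```text
w21 yellow [ 248  157   36   45 1233] [0.469 0.433 0.05 ] d 0.099 az 77.0
w21 purple [ 319   86   49   40 1526] [0.352 0.378 0.05 ] d 0.104 az 156.0
w21 green [318   0  33  24 480] [0.34 0.28 0.05] d 0.121 az -152.0
top0 yellow [103 222  25  18 307] [0.469 0.432 0.05 ] d 0.099 az 77.0
top0 purple [121 267  23  16 215] [0.354 0.379 0.05 ] d 0.102 az 155.0
top0 green [166 277  12  13  73] [0.335 0.269 0.05 ] d 0.131 az -149.0
```

apply_moves(
  rows=[
    [-0.09,0.2,-0.1,0],
    [-0.18,0.4,-0.2,0],
    [-0.275,0.641,-0.3,0],
    [-0.275,0.641,-0.4,0],
    [-0.275,0.641,-0.4,0],
  ],
)

```text
t: 31.25
tcp_pos: [0.4445, 0.3345, 0.1974]
orientation: [1.803, -2.568, -0.0]
wrist_force: [-0.2, -0.8, 0.5]
grip_width: 0.0849
grip_force: 0.0
```

apply_moves(
  rows=[
    [0,0,-0.15,0],
    [0,0,-0.3,0],
    [0,0,-0.45,0],
    [0,0,-0.6,0],
    [0,0,-0.6,0],
  ],
)

```text
t: 31.75
tcp_pos: [0.4452, 0.3334, 0.1077]
orientation: [1.8, -2.57, -0.0]
wrist_force: [-0.1, 0.5, 0.4]
grip_width: 0.0851
grip_force: 0.0
```

apply_moves(
  rows=[
    [0,0,0,0],
    [0,0,0,0],
  ],
)

```text
t: 31.95
tcp_pos: [0.4469, 0.3351, 0.1107]
orientation: [-1.802, 2.571, -0.0]
wrist_force: [0.6, -0.5, 0.1]
grip_width: 0.0853
grip_force: 0.0
```

apply_moves(
  rows=[
    [0,0.007,-0.1,0],
    [0,0.007,-0.2,0],
    [0,0.007,-0.3,0],
    [0,0.007,-0.371,0],
    [0,0.007,-0.371,0],
  ],
)

```text
t: 32.45
tcp_pos: [0.4459, 0.336, 0.0532]
orientation: [1.803, -2.572, -0.0]
wrist_force: [0.0, 0.6, 0.8]
grip_width: 0.0853
grip_force: 0.0
```

apply_moves(
  rows=[
    [0,0,0,0],
    [0,0,0,0],
    [0,0,0,0],
    [0,0,0,0],
    [0,0,0,0],
  ],
  jaw=1,
  force=35,
)

```text
t: 32.95
tcp_pos: [0.4466, 0.3364, 0.0546]
orientation: [-1.803, 2.571, -0.0]
wrist_force: [-1.8, -0.7, 9.4]
grip_width: 0.0428
grip_force: 34.5
```

apply_moves(
  rows=[
    [0,0,0,0],
    [0,0,0,0],
  ],
)

```text
t: 33.15
tcp_pos: [0.4465, 0.3365, 0.0546]
orientation: [-1.803, 2.571, -0.0]
wrist_force: [-2.6, -1.1, 9.4]
grip_width: 0.0428
grip_force: 34.5
```

apply_moves(
  rows=[
    [0,0,0.1,0],
    [0,0,0.3,0],
    [0,0,0.5,0],
    [0,0,0.75,0],
    [0,0,0.85,0],
  ],
)

```text
t: 33.65
tcp_pos: [0.4469, 0.3367, 0.1846]
orientation: [-1.801, 2.569, -0.001]
wrist_force: [0.6, -0.6, -1.9]
grip_width: 0.0427
grip_force: 35.9
```

apply_moves(
  rows=[
    [0,0,0,0],
    [0,0,0,0],
  ],
)

```text
t: 33.85
tcp_pos: [0.446, 0.3361, 0.1806]
orientation: [1.804, -2.572, -0.0]
wrist_force: [-0.5, 0.0, -0.4]
grip_width: 0.0429
grip_force: 35.9
```

Run:
```python
from h import *
from bench import get_state
g=get_state();P=g["tcp_pos"];print(P,g["grip_width"])
grab("wrist","w26");grab("scene","s26")
for n,X in(("w26",[.4468,.3365,P[2]+.017]),("s26",[.4468,.3365,P[2]-.02])):
    i,K,T=load(n);cal=(K,T); u,v=proj(cal,X).astype(int); h=cv2.cvtColor(i,cv2.COLOR_RGB2HSV); print(n,u,v); m=(h[...,1]<70)&(i.max(2)>60)
    for r in range(max(v-48,0),min(v+48,384),6): q=np.nonzero(m[r,max(u-40,0):u+40])[0]; print(r-v,(q.min()-40,q.max()-40,len(q)) if len(q) else None)
```

```text
[0.44597479 0.33614167 0.1806042 ] 0.042878962772722476
w26 254 267
-48 (np.int64(-27), np.int64(31), 59)
-42 (np.int64(-28), np.int64(33), 62)
-36 (np.int64(-30), np.int64(35), 66)
-30 (np.int64(-33), np.int64(37), 71)
-24 (np.int64(-35), np.int64(38), 74)
-18 (np.int64(-37), np.int64(39), 77)
-12 (np.int64(-39), np.int64(39), 79)
-6 (np.int64(-40), np.int64(39), 80)
0 (np.int64(-40), np.int64(39), 80)
6 (np.int64(-40), np.int64(39), 80)
12 (np.int64(-40), np.int64(39), 80)
18 (np.int64(-36), np.int64(39), 76)
24 (np.int64(-32), np.int64(34), 67)
30 (np.int64(-23), np.int64(28), 52)
36 (np.int64(-10), np.int64(15), 26)
42 (np.int64(27), np.int64(39), 13)
s26 394 170
-48 (np.int64(-40), np.int64(39), 56)
-42 (np.int64(-37), np.int64(39), 53)
-36 (np.int64(-38), np.int64(39), 45)
-30 (np.int64(-40), np.int64(39), 49)
-24 (np.int64(-40), np.int64(39), 57)
-18 (np.int64(-40), np.int64(39), 64)
-12 (np.int64(-40), np.int64(39), 73)
-6 (np.int64(-40), np.int64(39), 75)
0 (np.int64(-35), np.int64(39), 75)
6 (np.int64(-24), np.int64(39), 59)
12 (np.int64(-9), np.int64(39), 46)
18 (np.int64(-30), np.int64(39), 22)
24 (np.int64(-29), np.int64(-19), 11)
30 None
36 None
42 None
```

apply_moves(
  rows=[
    [0.01,-0.2,0,0],
    [0.02,-0.4,0,0],
    [0.04,-0.6,0,0],
    [0.05,-0.8,0,0],
  ],
)

```text
t: 34.35
tcp_pos: [0.4531, 0.215, 0.18]
orientation: [1.803, -2.571, -0.001]
wrist_force: [1.2, 0.5, -1.1]
grip_width: 0.0427
grip_force: 35.9
```

apply_moves(
  rows=[
    [0.01,-0.12,0,0],
    [0.02,-0.24,0,0],
    [0.039,-0.36,0,0],
    [0.039,-0.36,0,0],
    [0.039,-0.36,0,0],
  ],
)

```text
t: 34.85
tcp_pos: [0.4591, 0.1622, 0.1804]
orientation: [1.802, -2.572, -0.001]
wrist_force: [-0.4, 0.4, 0.5]
grip_width: 0.0424
grip_force: 35.9
```

apply_moves(
  rows=[
    [0,0,0,0],
    [0,0,0,0],
  ],
)

```text
t: 35.05
tcp_pos: [0.4593, 0.1628, 0.1808]
orientation: [1.805, -2.571, -0.0]
wrist_force: [0.3, 0.6, -1.0]
grip_width: 0.0426
grip_force: 35.9
```

Run:
```python
from h import *
from bench import get_state
g=get_state();P=g["tcp_pos"];print(P,g["t"])
i=grab("wrist","w27");cal=load("w27")[1:]
print("rim pred",proj(cal,P+[0,0,.017]),"nest med rim pred",proj(cal,[.4593,.162,.07]),"large far",proj(cal,[.4605,.1625,.06]))
m=(cv2.cvtColor(i,cv2.COLOR_RGB2HSV)[...,1]<70)&(i.max(2)>60)
for r in range(110,320,12): q=np.nonzero(m[r,180:340])[0]; print(r,(q.min()+180,q.max()+180) if len(q) else None, end=" ")
```

```text
[0.45925075 0.16278462 0.18080189] 35.05
rim pred [255.95858389 266.8890131 ] nest med rim pred [255.57282291 188.74225434] large far [254.58120388 186.46150716]
110 None 122 None 134 None 146 (np.int64(233), np.int64(276)) 158 (np.int64(223), np.int64(286)) 170 (np.int64(215), np.int64(293)) 182 (np.int64(212), np.int64(296)) 194 (np.int64(214), np.int64(296)) 206 (np.int64(219), np.int64(291)) 218 (np.int64(228), np.int64(285)) 230 (np.int64(224), np.int64(288)) 242 (np.int64(201), np.int64(310)) 254 (np.int64(196), np.int64(316)) 266 (np.int64(191), np.int64(320)) 278 (np.int64(196), np.int64(315)) 290 (np.int64(222), np.int64(289)) 302 (np.int64(242), np.int64(270)) 314 (np.int64(205), np.int64(307))
```

apply_moves(
  rows=[
    [0,-0.004,-0.15,0],
    [0,-0.004,-0.3,0],
    [0,-0.004,-0.45,0],
    [0,-0.004,-0.58,0],
    [0,-0.004,-0.67,0],
  ],
)

```text
t: 35.6
tcp_pos: [0.4589, 0.1619, 0.0793]
orientation: [1.804, -2.571, -0.001]
wrist_force: [0.1, -0.1, -0.9]
grip_width: 0.0425
grip_force: 35.9
```

apply_moves(
  rows=[
    [0,0,-0.02,0],
    [0,0,-0.045,0],
    [0,0,-0.07,0],
    [0,0,-0.09,0],
    [0,0,-0.09,0],
  ],
)

```text
t: 36.1
tcp_pos: [0.4606, 0.1617, 0.068]
orientation: [-1.802, 2.57, -0.002]
wrist_force: [-0.3, -1.2, 8.1]
grip_width: 0.0425
grip_force: 47.3
```

Run:
```python
from bench import get_state
g=get_state();print(g["tcp_pos"],g["wrist_force"],g["torque"],g["grip_width"])
```

```text
[0.46055184 0.16166842 0.06798242] [-0.3129664  -1.24055767  8.10440187] [-0.3660959  -0.10829273 -0.02589471] 0.0425427583567544
```

apply_moves(
  rows=[
    [0,0,0.015,0],
    [0,0,0.02,0],
    [0,0,0.02,0],
  ],
)

```text
t: 36.4
tcp_pos: [0.4595, 0.1616, 0.0702]
orientation: [-1.804, 2.572, -0.0]
wrist_force: [0.1, -0.6, -0.5]
grip_width: 0.0419
grip_force: 37.5
```

Run:
```python
from bench import get_state
g=get_state();print(g["tcp_pos"],g["wrist_force"],g["torque"],g["grip_width"],g["grip_force"])
```

```text
[0.4595277  0.16163721 0.07019763] [ 0.11993973 -0.64851521 -0.46434243] [-0.00845532  0.01753256  0.0129196 ] 0.04194102916467367 37.45511015833472
```

apply_moves(
  rows=[
    [0,0,0,0],
    [0,0,0,0],
    [0,0,0,0],
    [0,0,0.03,0],
    [0,0,0.08,0],
  ],
  jaw=0,
)

```text
t: 36.9
tcp_pos: [0.4592, 0.1616, 0.0822]
orientation: [1.803, -2.572, -0.0]
wrist_force: [0.4, -0.0, -0.3]
grip_width: 0.0854
grip_force: 0.0
```

apply_moves(
  rows=[
    [0,0,0.15,0],
    [0,0,0.35,0],
    [0,0,0.6,0],
    [0,0,0.8,0],
    [0,0,1,0],
  ],
)

```text
t: 37.4
tcp_pos: [0.4593, 0.1616, 0.2342]
orientation: [-1.803, 2.571, -0.001]
wrist_force: [0.5, -0.1, -0.8]
grip_width: 0.0855
grip_force: 0.0
```

apply_moves(
  rows=[
    [0.04,0.15,0.05,0],
    [0.09,0.3,0.1,0],
    [0.13,0.42,0.2,0],
    [0.18,0.51,0.2,0],
    [0.18,0.51,0.2,0],
  ],
)

```text
t: 37.9
tcp_pos: [0.487, 0.2393, 0.2625]
orientation: [-1.805, 2.57, -0.0]
wrist_force: [-1.1, 0.6, -1.3]
grip_width: 0.0855
grip_force: 0.0
```

Run:
```python
from pot import *
from bench import get_state
print(get_state()["tcp_pos"])
for n,t in(("wrist","w28"),("scene","s28"),("top","t28")): grab(n,t)
pot("w28",(.4605,.1625,.060),.041)
i,K,T=load("w28"); cal=(K,T)
for R,z in((.022,.080),(.031,.070),(.041,.06)):
    c=proj(cal,(.4605,.1625,z)); print(R,c.round(1),(proj(cal,np.array([.4605-.94*R,.1625+.342*R,z]))-c).round(1))
u,v=proj(cal,(.4605,.1625,.065)).astype(int)
print(v,u-45); print(i[v,u-45:u+46].astype(int).mean(1).astype(int).tolist()); print(i[v-45:v+46,u].astype(int).mean(1).astype(int).tolist())
# drivers: dark blob in scene around the tubes
s,K,T=load("s28"); cs=(K,T)
for nm,X,h,l in(("long",(.6545,-.0385),.106,.196),("short",(.620,.0728),.066,.146)):
    a=proj(cs,(*X,h)); b=proj(cs,(*X,l)); m=np.zeros(s.shape[:2],np.uint8); x0,x1,y0,y1=int(a[0]-16),int(a[0]+16),int(b[1]-14),int(a[1]+10)
    m[y0:y1,x0:x1]=(s[y0:y1,x0:x1].max(2)<60); k,lb,st,ce=cv2.connectedComponentsWithStats(m); print(nm,"pred",a.round(1),b.round(1),[q.tolist() for q in st[1:] if q[4]>30])
```

```text
[0.48696073 0.23929379 0.26252092]
w28 pred [255.1  96.9] 35.8 ell [254.9  96.1] [70.6 74.7] cam [0.459 0.163 0.405] rim centre [0.4604 0.1616 0.06  ] dia 0.0826
0.022 [255.   96.9] [20.5  0.1]
0.031 [255.   96.9] [28.1  0.1]
0.041 [255.1  96.9] [36.   0.1]
96 210
[126, 125, 126, 127, 126, 125, 125, 124, 120, 138, 220, 238, 138, 85, 87, 92, 88, 82, 168, 234, 230, 137, 90, 89, 75, 111, 224, 243, 141, 76, 75, 75, 77, 145, 155, 152, 151, 153, 154, 155, 154, 153, 152, 151, 150, 147, 148, 151, 153, 154, 154, 153, 150, 150, 148, 151, 154, 157, 132, 91, 79, 74, 82, 178, 237, 222, 125, 76, 75, 75, 79, 155, 240, 249, 147, 76, 72, 79, 159, 238, 226, 155, 121, 121, 123, 124, 123, 123, 124, 124, 125]
[74, 75, 76, 75, 76, 73, 67, 84, 198, 244, 241, 121, 60, 59, 55, 73, 196, 249, 249, 114, 56, 62, 58, 65, 153, 241, 244, 126, 104, 111, 114, 111, 117, 151, 156, 155, 149, 146, 148, 152, 151, 152, 154, 154, 151, 147, 150, 154, 153, 150, 150, 156, 153, 155, 155, 156, 155, 150, 149, 127, 107, 104, 100, 110, 225, 249, 217, 112, 98, 102, 100, 105, 196, 248, 240, 124, 100, 103, 103, 96, 114, 246, 255, 140, 118, 125, 127, 125, 125, 126, 127]
long pred [207.4 191.6] [203.7 158.6] [[191, 157, 16, 38, 282]]
short pred [255.8 210.8] [255.4 182.9] [[258, 179, 8, 6, 32], [252, 185, 19, 31, 287]]
```

Run:
```python
import drv
from h import *
def dark(n,box):
    im=load(n)[0]; a,b,c,d=box; m=(im[b:d,a:c].max(2)<60)
    print(n,box); print("\n".join("".join("#" if q else "." for q in r) for r in m[::2]))
def box(n,X,lo,hi,p):
    cal=load(n)[1:]; A=np.array([proj(cal,(*X,lo)),proj(cal,(*X,hi))]); return tuple(int(q) for q in (*(A.min(0)-p),*(A.max(0)+p)))
for w,X,lo,hi in(("long",(.6545,-.0385),.11,.196),("short",(.620,.0728),.075,.146)):
    R={n:box(n,X,lo,hi,14) for n in("t28","s28")}
    drv.ROI[w]=R
    for n in R: dark(n,R[n])
    p,d=drv.axis(w)
```

```text
t28 (277, 135, 307, 173)
..............................
..............................
..............................
..............................
..............................
..............................
..........................####
........................######
......................########
....................##########
..................###########.
...............###########....
...............##########.....
................######........
..................#...........
...........##.................
..............................
..............................
..............................
s28 (189, 144, 221, 204)
................................
................................
................................
................................
................................
................................
................................
..#######.......................
#########.......................
.########.......................
..########......................
..########......................
...########.....................
....########....................
[... 1921 characters left out ...]
#####....
..............#########.....
..............#########.....
.............#########......
.............#########......
.............########.......
.............########.......
............########........
...........#########........
.............#####..........
............................
............................
............................
short az 49.3 el 63.2 point z=.09 [0.628  0.0816 0.09  ] res mm [-0. -0.]
   t28 136 [[239.0, 161.39999389648438], [250.5, 177.3000030517578]] [[0.6416, 0.0974, 0.1314], [0.6179, 0.0699, 0.0593]]
   s28 270 [[254.1999969482422, 215.1999969482422], [264.70001220703125, 183.39999389648438]] [[0.6126, 0.0637, 0.0433], [0.6581, 0.1166, 0.1817]]
```

apply_moves(
  rows=[
    [0,0.2,0.1,0],
    [0,0.45,0.2,0],
    [0,0.7,0.2,0],
    [0,0.9,0.2,0],
    [0,0.9,0.2,0],
  ],
)

```text
t: 38.55
tcp_pos: [0.4859, 0.3751, 0.2914]
orientation: [1.806, -2.57, -0.001]
wrist_force: [0.7, -0.3, -0.9]
grip_width: 0.0853
grip_force: 0.0
```

Run:
```python
import drv
from h import *
grab("scene","s29");grab("top","t29")
drv.ROI["short"]={"t29":(234,154,263,189),"s29":(241,168,273,221)}
a,b,c,d=drv.ROI["short"]["s29"]; m=load("s29")[0][b:d,a:c].max(2)<60; print("\n".join("".join("#" if q else "." for q in r) for r in m[::2]))
p,d=drv.axis("short"); print("axis at z=.010",p+d*(.010-.09)/d[2])
```

```text
................................
................................
................................
................................
................................
................................
...................######.......
.................########.......
.............#....###...........
........................######..
...........##...################
...............#################
...............#################
...............#########..#.....
...............#########........
..............#########.........
..............#########.........
.............#########..........
.............########...........
.............########...........
.............#######............
............########............
............########............
.............#####..............
................................
................................
................................
short az 46.1 el 56.8 point z=.09 [0.6266 0.0806 0.09  ] res mm [0. 0.]
   t29 136 [[239.0, 161.39999389648438], [250.5, 177.3000030517578]] [[0.6431, 0.0977, 0.1263], [0.616, 0.0696, 0.0666]]
   s29 297 [[253.0, 214.60000610351562], [267.0, 183.60000610351562]] [[0.6005, 0.0535, 0.0325], [0.6745, 0.1304, 0.1956]]
axis at z=.010 [0.59035554 0.04286203 0.01      ]
```

Run:
```python
import drv
from h import *
drv.ROI["short"]={"t29":(234,154,263,189),"s29":(241,195,266,221)}
p,d=drv.axis("short"); print("axis at z=.006",p+d*(.006-.09)/d[2])
```

```text
short az 54.2 el 69.6 point z=.09 [0.6288 0.0822 0.09  ] res mm [-0.  0.]
   t29 136 [[239.0, 161.39999389648438], [250.5, 177.3000030517578]] [[0.6394, 0.0969, 0.1389], [0.6201, 0.0702, 0.0504]]
   s29 163 [[254.89999389648438, 215.5], [260.6000061035156, 193.60000610351562]] [[0.6202, 0.0702, 0.0506], [0.6389, 0.0962, 0.1364]]
axis at z=.006 [0.61043318 0.05678478 0.006     ]
```

```bash
python3 -c "
from bench import finish_job
print(finish_job())"
```

```text
the job is handed in; nothing more can be done
None
```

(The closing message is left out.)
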